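# Strip the spring clip and unload the pipe from the bench mandrel

### The arm

A 7-joint arm with a two-finger parallel gripper is mounted at the origin on the work surface. World frame = base frame: x ahead of the robot, y to its left, z up, the work surface at z = 0. Lengths are in mm, angles in rad, forces in N, time in s.
With the tool pointing down it reaches from about 350 to 900 mm from the base axis. Payload 7.2 kg.
Tool frame: the origin (TCP) lies midway between the tips of the shut fingers; the grasp point (between the pads) lies 19 mm behind it; z points along the fingers, y is the direction in which the jaws open and shut (so a half turn about z gives the same grasp; the last joint's range is limited). The gripper opens to 85 mm and grips with 20 to 120 N. Pads are 22 mm wide; open, the fingers measure 114 mm over their backs; the gripper's body (76 mm by 85 mm) begins 54 mm behind the grasp point. The pads swing forward as they close: fully open they stand 13 mm farther back than shut.
Start: joints at [-1.215, 0.411, -0.013, 1.596, 0.006, 1.134, -0.082], TCP at [257.026, 569.707, 231.297] pointing down, gripper open.
Joint ranges: [-2.95, 2.95], [-0.29, 1.99], [-1.47, 1.44], [0.14, 2.54], [-1.03, 4.17], [0.13, 1.85], [-2.86, 2.86]. Speed limits (rad/s): [2.39, 2.39, 3.01, 3.01, 3.14, 3.14, 3.14].

### API

Orientations are given as a unit quaternion [w, x, y, z].
In Python, from plant import sense, optics, workorder gives the robot as it stands.
- The arm moves only by the tool send_rows, never from a script. Its argument "deltas" is a list of rows, each a list of 2 entries, a list of its own where there are three numbers: the shift along the tool's x, y, z in m, then the turn, a rotation vector about the tool's x, y, z in degrees. A call has exactly 8 rows; each row shifts and turns the pose as measured when the row begins, along the tool's axes as they then stand; what a row does not reach is not made up. A row lasts 1/10 s, in which the tool goes at most 50 mm and 8.59 degrees, less where a joint would pass 70% of its speed; a pose out of reach is approached as far as the arm can. A call is refused whole if a number of a shift passes 0.05 or a number of a turn 8.59, either way. A call with a gripper value outside its range is refused whole. "jaw" is the opening, from 0 (shut) to 1 (fully open), set as the call begins (left out, the last holds). The fingers move at their own pace and stop on an object; "squeeze" is the grip in N (left out, the last holds). Time passes only in rows, so rows that do not move let the fingers close, or fill a call up. It gives the time, the measured TCP pose, the force and the opening at its end, in the units of the state.
- sense(): the state, without advancing time (a new reading comes with each control period).
- optics.camera(name): name is "scene" or "top" or "wrist"; returns a dict with "frame" (480x640x3 uint8, red, green, blue), "z_map" (480x640 float32, mm along the optical axis (not along the pixel's ray), 0 where there is no reading), "K" (3x3 intrinsics, pixels), "dist" ([k1, k2, p1, p2, k3] as OpenCV has them; the pictures are not rectified), "world_from_camera" (4x4, takes a point from camera to world coordinates); the wrist camera has in their place "T_tool_cam" (4x4, takes a point from camera to tool coordinates, whose origin is the TCP and whose axes are the flange's). Camera axes: x right, y down, z forward; pixel columns grow to the right and rows downward; lengths in mm; the calibration is good to about 2 mm. A picture is of the moment at which its call begins: read the wrist's pose just before it.
- workorder.finish_job(): hands the job in, once; it reports no verdict.
The state is a dict: "time": time; "qpos": joint angles; "joint_vel": joint speeds; "joint_efforts": joint torques, N m; "ee_pos": TCP position; "orientation": TCP orientation; "force": force on the tool from outside, world axes, zero at the start; "moment": the same for the moment, N m; "gripper_width": opening from 0.0 (shut) to 1.0 (fully open).
Only numpy, scipy, OpenCV 4.12 (cv2) and the standard library are available. Lean on these libraries where they do the work, as an engineer would, in place of code of your own. Each camera call takes 0.05 s, during which the arm holds its last target.

### The job

Unload the finished flanged pipe from the inclined mandrel. Take the wooden-handled wedge out of its socket, push it down between the ears of the spring clip to spread it, draw the clip off the open end of the rod on the wedge, and leave clip and wedge together in the black bin. Then slide the pipe off the open end of the rod and lay it, without dropping it, in the V cradle, centred along it; leave the other things on the bench where they are.

Things in the scene. Friction and masses are not known exactly. Their poses are not given: they have to be found in the camera images.
- mandrel: Steel rod, 26 mm diameter, fixed at its lower end to a dark round face plate (76 mm) on a grey stand, rising at 30 degrees; the upper end is open, roughly away from the robot. Origin on the rod's axis at the face plate; x along the axis to the open end; y level; z square to the rod, upwards, 30 degrees from vertical.
- rod_end (a point): Open end of the rod, on its axis, 183 mm from the face plate (last 6 mm tapered). Between 132 and 158 mm from the face plate the rod's sides are cut to flats 21 mm apart; the clip's jaws sit between the 2.5 mm shoulders and cannot slide along the rod until spread.
- pipe_center (a point): Flanged steel pipe loose on the rod, about 0.5 kg: a flange 68 mm in diameter, 8 mm thick, against the face plate, then 110 mm of plain pipe, 46 mm outside, 36 mm inside diameter. Point: on its axis half-way along the plain part, x away from the flange. It hangs with its axis about 5 mm below the rod's axis and stays put by its weight.
- clip_center (a point): Steel spring clip on the rod in front of the pipe, 109 mm tall, 30 mm along the rod, 0.16 kg: a ring round the rod (42 mm outside, 32 mm inside, x -20 to -12 mm), a foot 39 mm below the point, two jaws (x -10 to 10 mm) that end in ears. Point: on the ring's axis midway along the jaws, about 3 mm below the rod's axis; x along the rod to its open end, z up between the ears.
- clip_ears (a point): The gap between the clip's two ears (20 mm wide in x) at its narrowest, 52 mm above the clip's centre: 8 mm in y when closed; above it they flare to 32 mm at their tips, 18 mm higher. A wedge pushed straight down to 2 mm from the rod, cheeks fore and aft of the ears, spreads them (10 to 20 N) until they snap in behind its lip and pinch it, so clip and wedge travel together.
- jaw_left (a joint): Angle of the clip's left (+y) jaw, hinged 32 mm below the clip's centre: 0 closed on the flats, grows as it is spread, about 0.12 with the wedge fully in (0.14 as its lip passes); free of the shoulders above 0.08. A spring closes it.
- jaw_right (a joint): The same for the clip's right (-y) jaw.
- wedge_center (a point): Wedge with wooden handle, 115 mm tall, about 0.2 kg, loose, point down in a steel socket 55 mm tall, floor 8 mm up. Point: 57.5 mm above its tip, z to the handle end. In y it grows from 6 mm at the tip to a 32 mm lip (27 to 29.5 mm up), above that 28 mm. Two cheek plates (8 to 50 mm up, 56 mm wide, 28 mm apart in x) go fore and aft of the ears. Handle 28 (y) by 24 mm: grip across y 80 mm up.
- bin: Black open bin fixed to the bench, 240 (x) by 200 (y) by 75 mm tall, walls 5 mm. Origin at the centre of its underside. For the clip and wedge.
- cradle: Grey V cradle fixed to the bench: two 90 degree Vs at x -40 to -24 and 24 to 40 mm, 80 mm wide in y, tops 52 mm high, on a base 10 mm thick. Origin: centre of its underside. The pipe lies along x, its axis 55 mm up, its plain part centred, the flange beyond either end (either way round). Fingers fit around the pipe's middle in the 48 mm gap between the Vs.
Things that resemble listed ones, but are neither listed nor needed, are in the scene too. Leave any blue, green or red look-alike of the part that bears pipe_center alone.

How it is judged:
By the outcome, as a careful person would: the job done as asked, in the order asked, and still so for the second after the job is handed in, with the robot touching nothing.
It also fails if it takes over 69 s, if anything falls off the work surface, if the arm or the gripper's body presses on something with over 40 N, if the wrist force passes 120 N, or if a joint passes its speed limit or range.

## Working session

There is one attempt and no reset: what is moved stays moved. The work goes in short steps, Python scripts to look and compute and a tool call to move; the robot and the scene stay as the last step left them, time stands still between calls to the robot, and variables do not carry over. Pictures are saved under pics/ and viewed, and the job is handed in when it is done.

Besides the shell and the picture viewer there is one more tool, called as name(argument=value, ...), one argument or row to a line, values as JSON. send_rows: Moves the arm, as the interface text tells. Its arguments: {"type":"object","properties":{"deltas":{"type":"array","items":{"type":"array"}},"jaw":{"type":"number"},"squeeze":{"type":"number"}},"required":["deltas"]}

```bash
ls; mkdir -p pics; python3 - <<'E'
from plant import sense, optics, workorder
import cv2,numpy as np
s=sense();print(s)
for n in ["scene","top","wrist"]:
    c=optics.camera(n)
    cv2.imwrite(f"pics/{n}0.png",c["frame"][:,:,::-1])
    np.savez(f"{n}0.npz",**{k:v for k,v in c.items()})
    print(n,c["K"],c["dist"],c.get("world_from_camera",c.get("T_tool_cam")), (c["z_map"]>0).mean())
E
```

```text
pics
{'time': 0.0, 'qpos': array([-1.21522112,  0.41191326, -0.01270933,  1.5970969 ,  0.00558309,
        1.13432068, -0.08216217]), 'joint_vel': array([ 4.50578767e-04,  5.43133864e-04, -6.93902779e-06,  5.89724227e-05,
       -1.03701924e-03, -2.03073996e-03, -8.39696573e-04]), 'joint_efforts': array([ 1.20937624e-03, -6.00639725e+01,  6.82758596e-01, -2.99418873e+01,
        1.37937200e-02,  1.04922298e-02, -1.49161059e-05]), 'ee_pos': array([256.82093487, 569.21185737, 230.42314675]), 'orientation': array([-1.26261997e-04,  2.10279627e-01,  9.77640912e-01, -8.41984677e-04]), 'force': array([-0.80951447, -0.26681465, -0.48629197]), 'moment': array([ 0.03033719, -0.01787207,  0.00831394]), 'gripper_width': 1.0018497844218688}
scene [[501.11207572   0.         320.36818272]
 [  0.         501.11207572 239.8136931 ]
 [  0.           0.           1.        ]] [0.01149636 0.         0.         0.         0.        ] [[ 7.92378057e-01  3.90483199e-01 -4.68678873e-01  1.03884664e+03]
 [ 6.10013010e-01 -5.12981333e-01  6.03932347e-01 -7.74869515e+02]
 [-4.59807811e-03 -7.64442950e-01 -6.
[... 375 characters left out ...]
]
 [-9.99972329e-01 -7.88503712e-04 -7.39729808e-03  3.67356337e+00]
 [ 7.43787555e-03 -8.71797016e-02 -9.96164835e-01  1.84523943e+03]
 [ 0.00000000e+00  0.00000000e+00  0.00000000e+00  1.00000000e+00]] 0.99603515625
wrist [[411.54397213   0.         314.54531638]
 [  0.         411.54397213 239.72996805]
 [  0.           0.           1.        ]] [-0.04296589  0.          0.          0.          0.        ] [[-3.29495845e-04 -9.60454363e-01 -2.78437261e-01  6.98801165e+01]
 [ 9.99999935e-01 -2.76566575e-04 -2.29373934e-04  1.47069409e-01]
 [ 1.43296756e-04 -2.78437318e-01  9.60454392e-01 -1.42057347e+02]
 [ 0.00000000e+00  0.00000000e+00  0.00000000e+00  1.00000000e+00]] 0.9962434895833333
```

View pics/scene0.png

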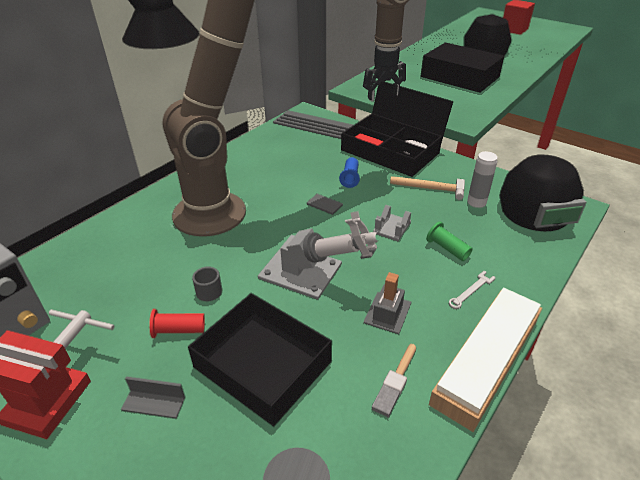

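View pics/top0.png

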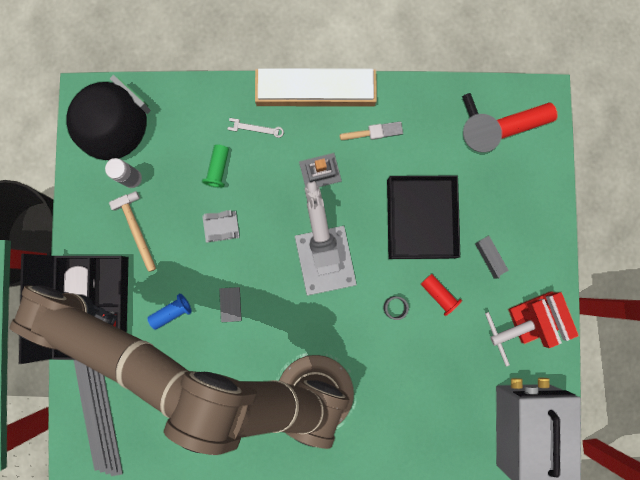

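View pics/wrist0.png

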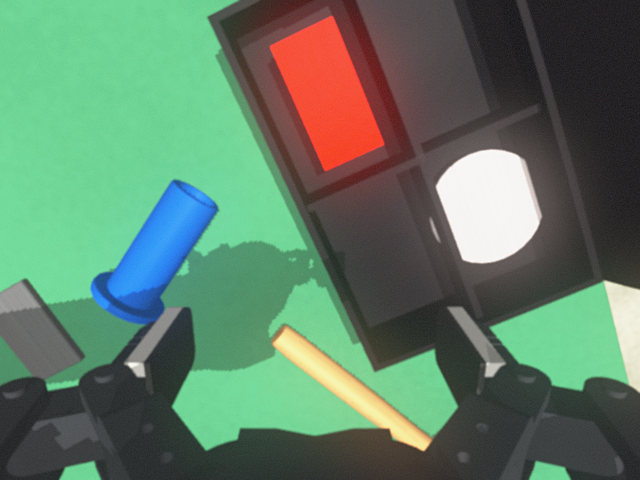

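Candidates: the wedge is the wooden block in the grey base at top (320,168), against the brush at (385,132) and hammer at (125,205). The pipe is the grey one on the rod at (317,220), against the green (217,165), blue (170,312) and red (440,293) look-alikes. The bin is at (424,217), against the black toolbox at (75,300). The cradle is at (221,226), against the grey angle plate at (491,256). Next I'll check these in a close crop.

```bash
cat > h.py <<'E'
import numpy as np,cv2
from scipy.spatial.transform import Rotation as R
def cloud(c,T=None):
    if T is None: T=c["world_from_camera"]
    z=c["z_map"].astype(float);h,w=z.shape
    u,v=np.meshgrid(np.arange(w),np.arange(h))
    p=cv2.undistortPoints(np.stack([u,v],-1).reshape(-1,1,2).astype(float),c["K"],c["dist"]).reshape(h,w,2)
    P=np.dstack([p[...,0]*z,p[...,1]*z,z,np.ones_like(z)])
    W=(P@T.T)[...,:3]; W[z==0]=np.nan
    return W
def tool(s):
    q=s["orientation"]; T=np.eye(4);T[:3,:3]=R.from_quat([q[1],q[2],q[3],q[0]]).as_matrix();T[:3,3]=s["ee_pos"];return T
E
python3 - <<'E'
import numpy as np,cv2
from h import *
for n,(x0,y0,x1,y1) in {"scene":(250,190,430,340),"top":(190,140,470,300)}.items():
    c=dict(np.load(f"{n}0.npz"));f=c["frame"][y0:y1,x0:x1,::-1]
    k=780/(x1-x0);k=min(k,590/(y1-y0))
    cv2.imwrite(f"pics/{n}crop.png",cv2.resize(f,None,fx=k,fy=k,interpolation=cv2.INTER_CUBIC)); print(k)
    W=cloud(c)
    # heights
    np.save(n+"W.npy",W)
T=np.load("topW.npy");
print("table z",T[120:140,350:356,2].mean() , T[300:310,200:210,2].mean())
S=np.load("sceneW.npy");print(S[300:305,350:355,2].mean())
for r in range(150,200,3):
    print(r,[tuple(np.round(T[r,x]).astype(int)) for x in range(304,340,4)])
E
```

```text
3.933333333333333
2.7857142857142856
table z 7.433899596513237 nan
1.3938876098165383
150 [(np.int64(725), np.int64(33), np.int64(5)), (np.int64(723), np.int64(21), np.int64(11)), (np.int64(725), np.int64(9), np.int64(2)), (np.int64(-9223372036854775808), np.int64(-9223372036854775808), np.int64(-9223372036854775808)), (np.int64(726), np.int64(-15), np.int64(0)), (np.int64(726), np.int64(-27), np.int64(-2)), (np.int64(728), np.int64(-40), np.int64(-12)), (np.int64(726), np.int64(-51), np.int64(1)), (np.int64(728), np.int64(-64), np.int64(-11))]
153 [(np.int64(718), np.int64(33), np.int64(-9)), (np.int64(715), np.int64(21), np.int64(5)), (np.int64(716), np.int64(9), np.int64(4)), (np.int64(716), np.int64(-3), np.int64(1)), (np.int64(717), np.int64(-15), np.int64(-1)), (np.int64(718), np.int64(-27), np.int64(-9)), (np.int64(717), np.int64(-39), np.int64(-3)), (np.int64(716), np.int64(-51), np.int64(3)), (np.int64(715), np.int64(-63), np.int64(5))]
156 [(np.int64(706), np.int64(33), np.int64(6)), (np.int64(704), np.int64(21), np.int64(16)), (np.int64(708), np.int64(9), np.int64(-3)), (n
[... 5423 characters left out ...]
t64(558), np.int64(-13), np.int64(211)), (np.int64(589), np.int64(-27), np.int64(-6)), (np.int64(588), np.int64(-39), np.int64(4)), (np.int64(589), np.int64(-51), np.int64(-1)), (np.int64(588), np.int64(-63), np.int64(4))]
198 [(np.int64(581), np.int64(33), np.int64(-11)), (np.int64(552), np.int64(19), np.int64(193)), (np.int64(547), np.int64(8), np.int64(230)), (np.int64(553), np.int64(-2), np.int64(185)), (np.int64(546), np.int64(-13), np.int64(237)), (np.int64(580), np.int64(-27), np.int64(-5)), (np.int64(579), np.int64(-39), np.int64(2)), (np.int64(580), np.int64(-51), np.int64(-1)), (np.int64(578), np.int64(-63), np.int64(7))]<stdin>:14: RuntimeWarning: invalid value encountered in cast
```

View pics/scenecrop.png

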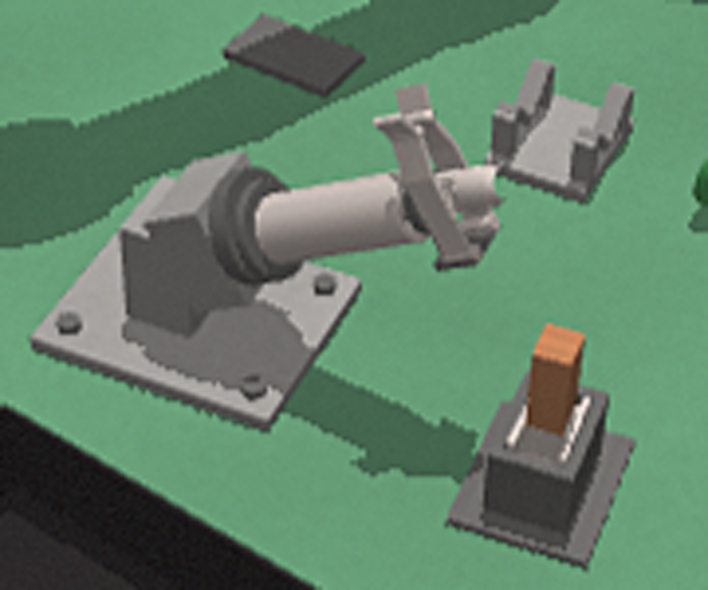

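View pics/topcrop.png

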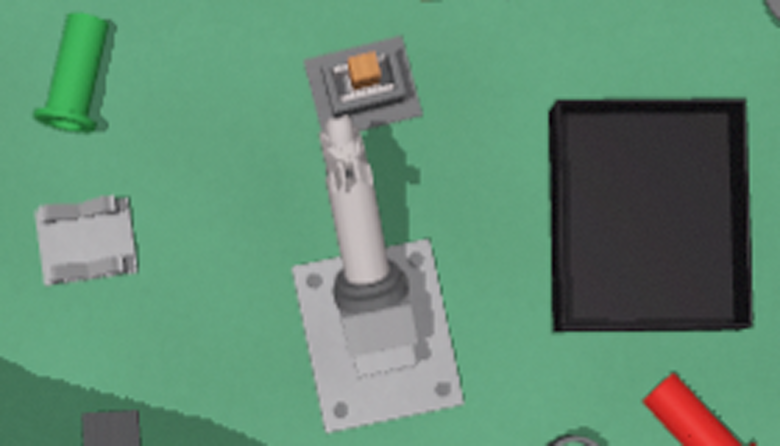

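The crops confirm the choice. The wooden handle stands in the socket at scene (392,288), the clip is on the rod at about scene (362,237), and the V cradle is at scene (393,222). Next I'll move to a close wrist view.

```bash
cat >> h.py <<'E'
def Rt(tilt,yaw):
    """tool pose: tool y along world y turned by yaw(deg); tool z = down, tilted forward by tilt deg"""
    z=np.array([np.sin(np.radians(tilt)),0,-np.cos(np.radians(tilt))]);y=np.array([0,1.,0]);x=np.cross(y,z)
    return R.from_euler('z',yaw,degrees=True).as_matrix()@np.stack([x,y,z],1)
def pose(p,Rm):
    T=np.eye(4);T[:3,:3]=Rm;T[:3,3]=p;return T
from scipy.linalg import logm,expm
def rows(A,B,n=None,vmax=45,wmax=8.):
    D=np.linalg.inv(A)@B; L=np.real(logm(D))
    if n is None:
        n=int(np.ceil(max(np.linalg.norm(D[:3,3])/vmax,np.degrees(np.linalg.norm(R.from_matrix(D[:3,:3]).as_rotvec()))/wmax,1)))
    S=expm(L/n)
    print("n",n,"shift m",np.round(S[:3,3]/1000,4).tolist(),"turn",np.round(R.from_matrix(S[:3,:3]).as_rotvec(degrees=True),2).tolist(), "tot",np.round(D[:3,3],1),np.round(R.from_matrix(D[:3,:3]).as_rotvec(degrees=True),2))
E
python3 - <<'E'
from h import *
from plant import sense
A=tool(sense());print(A)
rows(A,pose([590,0,330],Rt(0,0)),16)
E
```

```text
[[-9.11558642e-01  4.11169879e-01 -4.16078383e-04  2.56884066e+02]
 [ 4.11170081e-01  9.11557945e-01 -1.13033010e-03  5.69383239e+02]
 [-8.54781326e-05 -1.20144115e-03 -9.99999275e-01  2.30652025e+02]
 [ 0.00000000e+00  0.00000000e+00  0.00000000e+00  1.00000000e+00]]
n 16 shift m [-0.0284, -0.0303, -0.0062] turn [-0.0, -0.0, -1.52] tot [-537.8 -382.2  -98.8] [-7.000e-02 -1.000e-02 -2.428e+01]
```

send_rows(
  deltas=[
    [[-0.028,-0.03,-0.012],[0,0,-1.5]],
    [[-0.028,-0.03,-0.012],[0,0,-1.5]],
    [[-0.028,-0.03,-0.012],[0,0,-1.5]],
    [[-0.028,-0.03,-0.012],[0,0,-1.5]],
    [[-0.028,-0.03,-0.012],[0,0,-1.5]],
    [[-0.028,-0.03,-0.012],[0,0,-1.5]],
    [[-0.028,-0.03,-0.012],[0,0,-1.5]],
    [[-0.028,-0.03,-0.012],[0,0,-1.5]],
  ],
  jaw=1,
)

```text
time: 0.95
ee_pos: [390.6, 263.8, 325.2]
orientation: [-0.003, 0.097, 0.995, -0.004]
force: [0.8, 0.3, 0.7]
gripper_width: 0.998
```

```bash
python3 - <<'E'
from h import *
from plant import sense
A=tool(sense());print(A[:3,3])
rows(A,pose([590,0,330],Rt(0,0)))
E
```

```text
[390.57338336 263.80123634 325.19524667]
n 8 shift m [-0.0284, -0.0301, -0.0006] turn [-0.05, -0.04, -1.4] tot [-246.7 -220.2   -4.4] [ -0.41  -0.35 -11.17]
```

send_rows(
  deltas=[
    [[-0.028,-0.03,-0.001],[0,0,-1.4]],
    [[-0.028,-0.03,-0.001],[0,0,-1.4]],
    [[-0.028,-0.03,-0.001],[0,0,-1.4]],
    [[-0.028,-0.03,-0.001],[0,0,-1.4]],
    [[-0.028,-0.03,-0.001],[0,0,-1.4]],
    [[-0.028,-0.03,-0.001],[0,0,-1.4]],
    [[-0.028,-0.03,-0.001],[0,0,-1.4]],
    [[0,0,0],[0,0,0]],
  ],
)

```text
time: 1.75
ee_pos: [566.6, 15.4, 335.1]
orientation: [-0.001, 0.011, 1.0, -0.003]
force: [0.3, -0.7, -0.4]
gripper_width: 0.999
```

```bash
cat >> h.py <<'E'
def wrist(name):
    from plant import sense,optics
    s=sense();c=optics.camera("wrist");c=dict(c)
    T=tool(s)@c["T_tool_cam"];c["world_from_camera"]=T
    cv2.imwrite(f"pics/{name}.png",c["frame"][:,:,::-1]);np.savez(name+".npz",**c)
    return s,c,cloud(c)
def ray(c,uv):
    p=cv2.undistortPoints(np.array(uv,float).reshape(-1,1,2),c["K"],c["dist"]).reshape(-1,2)
    T=c["world_from_camera"];d=np.c_[p,np.ones(len(p))]@T[:3,:3].T
    return T[:3,3],d
def onz(c,uv,z):
    o,d=ray(c,uv);z=np.broadcast_to(z,len(d));return o+d*((z-o[2])/d[:,2])[:,None]
E
python3 - <<'E'
from h import *
s,c,W=wrist("w1");print(s["ee_pos"],s["orientation"])
E
```

```text
[566.64224622  15.37749394 335.10779938] [-0.00105742  0.01102638  0.99993419 -0.00298577]
```

View pics/w1.png

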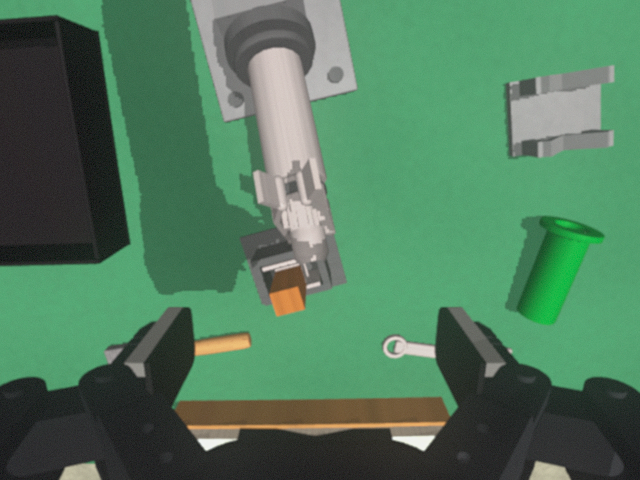

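The wrist view shows the wedge handle at (287,290), the rod end at (310,255), the clip ears at (290,185), the faceplate at (270,40) and the cradle at (560,110).

```bash
python3 - <<'E'
from h import *
c=dict(np.load("w1.npz"));W=cloud(c)
print("table",np.nanmean(W[150:200,400:450,2]),np.nanstd(W[150:200,400:450,2]), np.nanmean(W[300:340,420:430,2]))
f=c["frame"]
cv2.imwrite("pics/w1c.png",cv2.resize(f[130:320,220:360,::-1],None,fx=4.2,fy=4.2*0.74,interpolation=cv2.INTER_CUBIC))
cv2.imwrite("pics/w1d.png",cv2.resize(f[0:140,190:360,::-1],None,fx=4.2,fy=4.2,interpolation=cv2.INTER_CUBIC))
f32=f.astype(int)
m=((f32[...,0]-f32[...,2]>70)&(f32[...,1]<f32[...,0]-40))
m[:250]=0;m[320:]=0;m[:,:255]=0;m[:,330:]=0
ys,xs=np.where(m);print(len(xs),xs.min(),xs.max(),ys.min(),ys.max())
b=f32[...,0]
for y in range(262,318,4): print(y,[tuple(f32[y,x]) if m[y,x] else 0 for x in (275,287,300)], np.round(W[y,[275,287,300],2]))
E
```

```text
table -0.5402464705841156 0.8891372992684188 -0.4830882952350098
727 269 304 286 315
262 [0, 0, 0] [ 54.  57. 200.]
266 [0, 0, 0] [58. 61. 67.]
270 [0, 0, 0] [61. 70. 75.]
274 [0, 0, 0] [72. 82. 83.]
278 [0, 0, 0] [84. 94. 92.]
282 [0, 0, 0] [ 96. 105.  99.]
286 [0, 0, 0] [107. 116. 106.]
290 [0, (np.int64(209), np.int64(131), np.int64(70)), 0] [118. 122. 115.]
294 [(np.int64(211), np.int64(135), np.int64(73)), (np.int64(220), np.int64(142), np.int64(72)), (np.int64(161), np.int64(106), np.int64(57))] [122. 123. 122.]
298 [(np.int64(209), np.int64(133), np.int64(69)), (np.int64(221), np.int64(142), np.int64(72)), (np.int64(211), np.int64(132), np.int64(70))] [122. 123. 121.]
302 [(np.int64(216), np.int64(140), np.int64(73)), (np.int64(222), np.int64(144), np.int64(79)), (np.int64(222), np.int64(144), np.int64(77))] [122. 123. 122.]
306 [(np.int64(219), np.int64(139), np.int64(68)), (np.int64(221), np.int64(141), np.int64(74)), (np.int64(220), np.int64(143), np.int64(73))] [122. 123. 122.]
310 [(np.int64(212), np.int64(148), np.int64(86)), (np.int64(221), np.int64(142), np.int64(76)), 0] [123. 123.  -1.]
314 [0, 0, 0] [-3. -0. -1.]
```

View pics/w1c.png

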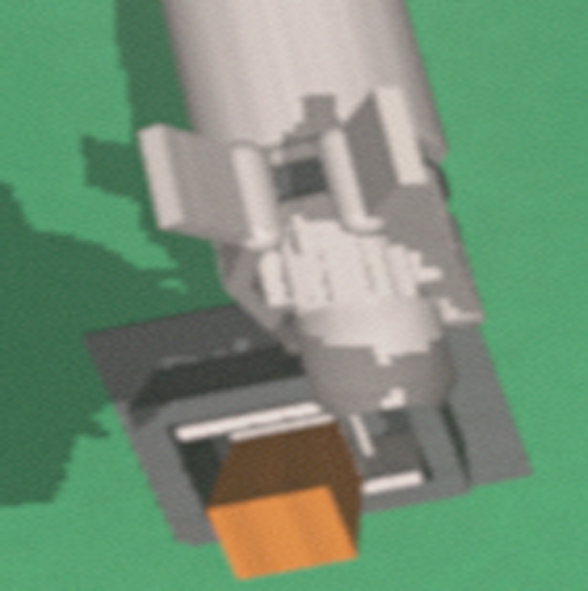

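View pics/w1d.png

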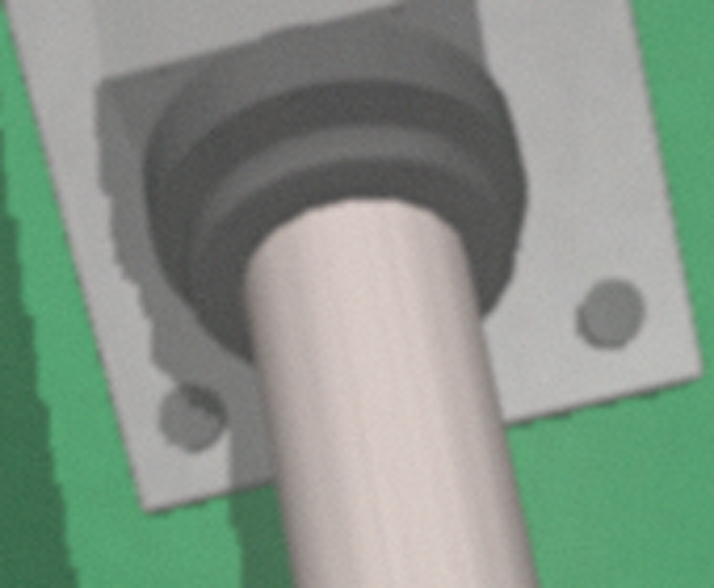

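```bash
cat > meas.py <<'E'
from h import *
from scipy.optimize import least_squares
import sys
def cylfit(P,r,d0):
    # axis point at plane through mean, direction
    m=P.mean(0)
    def mk(v):
        d=np.array([v[0],v[1],v[2]]);d/=np.linalg.norm(d);return d
    def res(v):
        d=mk(v);q=P-np.array([m[0],v[3],v[4]]);return np.linalg.norm(np.cross(q,d),axis=1)-r
    s=least_squares(res,[*d0,m[1],m[2]-r],loss="soft_l1")
    return mk(s.x),np.array([m[0],s.x[3],s.x[4]]),np.sqrt(np.mean(res(s.x)**2))
E
python3 - <<'E'
from meas import *
c=dict(np.load("w1.npz"));W=cloud(c)
# handle
P=W[284:318,262:312].reshape(-1,3);P=P[(P[:,2]>119)&(P[:,2]<128)]
r=cv2.minAreaRect(P[:,:2].astype(np.float32));print("handle top",r,P[:,:2].mean(0),P[:,2].mean(),len(P))
# pipe: roi rows 60..155
P=W[65:150,240:330].reshape(-1,3);P=P[P[:,2]>100]
d,p,e=cylfit(P,23,[.86,0.1,.5]);print("pipe dir",d,"pt",p,"rms",e,len(P), "elev",np.degrees(np.arcsin(d[2])),"yaw",np.degrees(np.arctan2(d[1],d[0])))
q=(W-p)@d
lat=np.linalg.norm((W-p)-q[...,None]*d,axis=2)
sel=(abs(lat-23)<2.5)&(W[...,2]>90)
sel[:,:230]=0;sel[:,340:]=0
t=q[sel];print("pipe t range",np.percentile(t,[0.5,2,50,98,99.5]))
# rod : points beyond; rod axis is 5 mm up along mandrel z
zz=np.array([-d[2]*d[0]/np.hypot(d[0],d[1]),-d[2]*d[1]/np.hypot(d[0],d[1]),np.hypot(d[0],d[1])])
pr=p+5*zz; lat2=np.linalg.norm((W-pr)-q[...,None]*d,axis=2)
# profile of height above rod axis vs t
yy=np.cross(zz,d);Y=(W-pr)@yy;H=(W-pr)@zz
for t0 in range(-90,120,4):
    s=(abs(q-t0)<2)&(abs(Y)<4)&(W[...,2]>60)&(H>-30)&(H<120)
    s2=(abs(q-t0)<2)&(abs(Y)<60)&(H>0)&(W[...,2]>60)
    print(t0,s.sum(),np.round(np.nanmedian(H[s]),1) if s.any() else None, np.round([Y[s2].min(),Y[s2].max(),H[s2].max()],1) if s2.any() else None)
E
```

```text
handle top ((658.5345458984375, -14.460329055786133), (25.1542911529541, 28.455123901367188), 14.199769973754883) [657.6389545  -14.32055546] 122.29710682107635 753
pipe dir [-0.8462049  -0.18300482 -0.5004463 ] pt [484.7576242  -11.03663116 124.5125415 ] rms 0.8072790801719869 4959 elev -30.02953132394199 yaw -167.79684020605532
pipe t range [-104.48506828  -80.24692873  -16.95692456   40.30685935   40.97506779]
-90 33 12.8 [-19.2  19.1  69.5]
-86 34 12.9 [-19.3  19.2  69.1]
-82 56 17.2 [-20.    9.   52.1]
-78 33 18.4 [-20.1   8.   19.4]
-74 15 17.2 [-20.    7.8  18.8]
-70 54 15.6 [-22.3   9.5  19.3]
-66 53 17.8 [-22.   16.   18.9]
-62 60 17.8 [-22.   19.4  18.8]
-58 55 18.0 [-22.1  21.4  19.1]
-54 55 18.0 [-22.2  22.2  19.1]
-50 50 17.9 [-22.3  21.9  19.6]
-46 52 17.8 [-22.2  22.   19.4]
-42 51 17.7 [-22.3  21.8  19.1]
-38 55 17.7 [-22.4  22.1  19. ]
-34 53 17.7 [-22.2  21.9  19.9]
-30 50 17.6 [-22.   22.3  19.5]
-26 47 17.8 [-22.2  22.   19.1]
-22 48 18.0 [-22.1  21.3  19.2]
-18 51 17.8 [-22.4  22.   19. ]
-14 48 17.9 [-22.3  22.1  19.1]
-10 52 17.9 [-22.5  22.1  19.1]
-6 47 17.8 [-22.2  22.3  19.5]
-2 47 17.9 [-22.3  21.9  19.3]
2 49 18.1 [-22.6  21.7  19. ]
6 44 18.1 [-22.5  21.9  19.1]
10 47 17.8 [-22.6  22.   19.5]
14 42 18.1 [-22.6  21.7  19.1]
18 45 18.0 [-22.5  21.5  19.4]
22 43 17.8 [-22.7  21.   19. ]
26 43 17.8 [-22.6  21.1  18.8]
30 42 18.1 [-22.6  21.   19.3]
34 43 17.9 [-22.7  20.9  19. ]
38 50 18.3 [-32.4  30.9  30.2]
42 134 25.2 [-33.8  32.3  30.4]
46 38 28.6 [-34.4  30.3  37.1]
50 146 34.1 [-38.5  36.9  39.3]
54 44 38.2 [-37.8  36.3  39.3]
58 44 38.2 [-38.5  35.2  39.2]
62 42 38.0 [-38.5  36.4  39.6]
66 36 37.9 [-32.6  34.2  39.4]
70 28 37.9 [-5.7 33.8 39.2]
74 0 None [ 4.7 33.7 39.5]
78 0 None [17.  33.8 39. ]
82 0 None [28.8 33.4 37.7]
86 0 None None
90 0 None None
94 0 None None
98 0 None None
102 0 None None
106 0 None None
110 0 None None
114 0 None None
118 0 None None
```

```bash
cat > m2.py <<'E'
from meas import *
c=dict(np.load("w1.npz"));W=cloud(c)
P=W[65:150,240:330].reshape(-1,3);P=P[P[:,2]>100]
d,p,e=cylfit(P,23,[.86,0.1,.5]);u=-d
zz=np.array([-u[2]*u[0],-u[2]*u[1],u[0]**2+u[1]**2])/np.hypot(u[0],u[1]);yy=np.cross(zz,u)
pr=p+5*zz
def loc(W,o): return np.stack([(W-o)@u,(W-o)@yy,(W-o)@zz],-1)
L=loc(W,pr)
E
python3 - <<'E'
from m2 import *
roi=np.zeros(L.shape[:2],bool);roi[0:320,200:380]=1
t,Y,H=L[...,0],L[...,1],L[...,2]
rr=np.hypot(Y,H)
s=roi&(t<-30)&(t>-60)&(rr>35.5)&(rr<37.5)&(H>10);print("faceplate t",np.median(t[s]),np.percentile(t[s],[10,90]),s.sum())
rp=np.hypot(Y,H+5)
s=roi&(t<-30)&(t>-60)&(rp>26)&(rp<32)&(H>10);print("flange face t",np.median(t[s]),np.percentile(t[s],[10,90]),s.sum())
s=roi&(t>80)&(t<150)&(H>45)&(W[...,2]>150)
print("ears t",np.percentile(t[s],[1,5,95,99]),"Y",np.percentile(Y[s],[1,5,95,99]),"H",np.percentile(H[s],[95,99]),s.sum())
for h in (50,54,58,62,66,69):
    k=s&(abs(H-h)<2)&(t>83)&(t<107); a=Y[k]
    print(h, "neg",np.round(np.percentile(a[a<0],[2,50,98]),1) if (a<0).any() else 0,"pos",np.round(np.percentile(a[a>0],[2,50,98]),1) if (a>0).any() else 0, np.round(np.percentile(t[k],[2,98]),1))
s=roi&(rr<14.5)&(rr>11.5)&(t>110)&(t<160);print("rod end",np.percentile(t[s],[50,95,98,99.5]),np.median(Y[s&(H>12.4)]))
for t0 in range(110,142,3):
    k=roi&(abs(t-t0)<1.5)&(H>-12)&(H<20)&(abs(Y)<20)
    if k.any(): print(t0,np.round([Y[k].min(),Y[k].max(),H[k].max()],1),k.sum())
print(u,yy,zz,pr)
E
```

```text
faceplate t -49.643199768146864 [-57.2025502  -48.61383781] 352
flange face t -40.587498217977384 [-41.31847723 -39.89599598] 430
ears t [ 84.49277082  85.69210409 104.9137223  106.11354009] Y [-18.89451561 -17.38130036  17.46851014  18.79502263] H [68.09815007 68.81812385] 1840
50 neg [-11.5  -5.3  -4. ] pos [ 3.9  5.3 11.1] [ 83.9 106.6]
54 neg [-11.7  -7.8  -4.7] pos [ 4.8  7.4 11.5] [ 84.9 105.1]
58 neg [-14.2 -11.   -9.6] pos [ 9.7 10.8 13.9] [ 84.9 104.9]
62 neg [-16.2 -12.9 -11.6] pos [11.5 12.7 16.4] [ 85.1 105. ]
66 neg [-19.1 -15.9 -13.4] pos [13.4 16.6 19. ] [ 84.9 104.9]
69 neg [-18.9 -16.5 -14.9] pos [14.6 16.5 18.8] [ 85.1 104.5]
rod end [120.10832919 128.98313397 129.9475166  131.08624845] -0.15930104618246888
110 [-12.5  12.4  14.3] 136
113 [-12.6  12.3  14.4] 142
116 [-12.6  12.4  14.4] 141
119 [-12.8  12.3  14.1] 148
122 [-12.3  12.3  14.1] 138
125 [-12.7  12.3  14. ] 149
128 [-13.   12.1  14. ] 161
131 [-11.2  10.9  12. ] 154
134 [-9.6  8.7 10.8] 42
[0.8462049  0.18300482 0.5004463 ] [-2.11378699e-01  9.77404238e-01  1.38777878e-17] [-0.48913833 -0.10578369  0.86576758] [482.31193253 -11.5655496  128.84137939]
```

```bash
cat > tgt.py <<'E'
from m2 import *
hd=np.array([np.cos(np.radians(13)),np.sin(np.radians(13)),0])
G=np.array([658.3,-14.4,90.])
Rg=Rt(-15,13)
Tg=pose(G+20*Rg[:,2],Rg)
def up(T,dz): T=T.copy();T[2,3]+=dz;return T
E
python3 - <<'E'
from tgt import *
from plant import sense
s=sense();A=tool(s);print(s["qpos"]);B=up(Tg,150);print(B[:3,3],Tg[:3,3]);rows(A,B)
E
```

```text
[-0.41828938  0.24265806  0.37444173  1.60986218 -0.08672577  1.30990708
  1.51895922]
[653.25628941 -15.56443234 220.68148347] [653.25628941 -15.56443234  70.68148347]
n 4 shift m [-0.0242, -0.0096, 0.0264] turn [0.41, 3.68, -3.53] tot [-88.9 -31.1 114.1] [  1.63  14.7  -14.13]
```

send_rows(
  deltas=[
    [[-0.02,-0.008,0.018],[0.3,2.9,-2.8]],
    [[-0.02,-0.008,0.02],[0.3,2.9,-2.8]],
    [[-0.02,-0.008,0.022],[0.3,2.9,-2.8]],
    [[-0.02,-0.008,0.024],[0.3,2.9,-2.8]],
    [[-0.02,-0.008,0.024],[0.3,2.9,-2.8]],
    [[0,0,0],[0,0,0]],
    [[0,0,0],[0,0,0]],
    [[0,0,0],[0,0,0]],
  ],
  jaw=0.75,
)

```text
time: 2.6
ee_pos: [654.9, -6.8, 211.7]
orientation: [-0.134, -0.12, 0.984, -0.01]
force: [-0.4, 0.3, 0.3]
gripper_width: 0.749
```

```bash
python3 - <<'E'
from tgt import *
s,c,Wn=wrist("w2");A=tool(s);print(A[:3,3],s["qpos"][6]);B=up(Tg,60);rows(A,B);rows(A,Tg)
P=Wn.reshape(-1,3);k=(P[:,2]>118)&(P[:,2]<127)&(np.linalg.norm(P[:,:2]-G[:2],axis=1)<40);P=P[k]
print(len(P),cv2.minAreaRect(P[:,:2].astype(np.float32)),P[:,2].mean())
E
```

```text
[654.88535607  -6.811127   211.74895847] 1.8662585132833693
n 2 shift m [-0.0089, -0.0044, 0.0395] turn [0.24, -0.21, 0.49] tot [-18.   -9.1  79. ] [ 0.47 -0.42  0.97]
n 4 shift m [-0.0084, -0.0023, 0.0342] turn [0.12, -0.11, 0.24] tot [-33.9  -9.9 136.9] [ 0.47 -0.42  0.97]
1903 ((658.6622314453125, -14.377849578857422), (24.351543426513672, 28.142820358276367), 14.575342178344727) 122.43551931049687
```

View pics/w2.png

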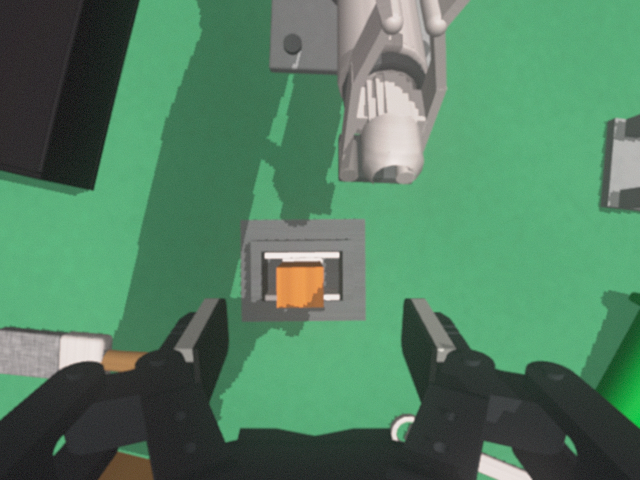

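The handle is at (300,285), matching the estimate, so I'm descending.

```bash
sed -i 's/658.3,-14.4,90/658.6,-14.4,90/; s/Rt(-15,13)/Rt(-15,14.4)/' tgt.py; python3 - <<'E'
from tgt import *
from plant import sense
A=tool(sense());rows(A,up(Tg,60),2);
A2=up(Tg,60);rows(A2,Tg,3);rows(A,Tg,1)
E
```

```text
n 2 shift m [-0.009, -0.0045, 0.04] turn [0.42, -0.17, -0.19] tot [-18.2  -9.3  79.9] [ 0.83 -0.33 -0.37]
n 3 shift m [-0.0052, -0.0, 0.0193] turn [0.0, -0.0, -0.0] tot [-15.5  -0.   58. ] [ 0.  0. -0.]
n 1 shift m [-0.0341, -0.01, 0.1378] turn [0.83, -0.33, -0.37] tot [-34.1 -10.  137.8] [ 0.83 -0.33 -0.37]
```

send_rows(
  deltas=[
    [[-0.006,-0.004,0.025],[0.3,-0.1,-0.1]],
    [[-0.006,-0.003,0.025],[0.3,-0.1,-0.1]],
    [[-0.006,-0.002,0.025],[0.2,-0.1,-0.1]],
    [[-0.005,-0.001,0.02],[0,0,0]],
    [[-0.005,0,0.02],[0,0,0]],
    [[-0.003,0,0.012],[0,0,0]],
    [[0,0,0],[0,0,0]],
    [[0,0,0],[0,0,0]],
  ],
)

```text
time: 3.45
ee_pos: [659.6, -13.3, 98.5]
orientation: [-0.114, -0.124, 0.986, -0.015]
force: [-0.4, 0.0, 0.5]
gripper_width: 0.748
```

```bash
python3 - <<'E'
from tgt import *
from plant import sense
A=tool(sense());rows(A,Tg,1);rows(A,Tg,3)
E
```

```text
n 1 shift m [-0.0001, -0.0008, 0.0286] turn [-0.1, 1.84, -0.13] tot [-0.1 -0.8 28.6] [-0.1   1.84 -0.13]
n 3 shift m [-0.0001, -0.0003, 0.0095] turn [-0.03, 0.61, -0.04] tot [-0.1 -0.8 28.6] [-0.1   1.84 -0.13]
```

send_rows(
  deltas=[
    [[0,0,0.012],[0,0.6,0]],
    [[0,-0.001,0.012],[0,0.6,0]],
    [[0,0,0.01],[0,0.6,0]],
    [[0,0,0],[0,0,0]],
    [[0,0,0],[0,0,0]],
    [[0,0,0],[0,0,0]],
    [[0,0,0],[0,0,0]],
    [[0,0,0],[0,0,0]],
  ],
)

```text
time: 4.25
ee_pos: [653.1, -16.6, 65.7]
orientation: [-0.128, -0.123, 0.984, -0.018]
force: [-0.0, -0.5, 0.1]
gripper_width: 0.752
```

```bash
python3 - <<'E'
from tgt import *
from plant import sense
A=tool(sense());print(A[:3,3]);rows(A,Tg,1)
E
```

```text
[653.13579106 -16.56033618  65.7377844 ]
n 1 shift m [0.0006, 0.0007, -0.0049] turn [-0.15, 0.13, -0.15] tot [ 0.6  0.7 -4.9] [-0.15  0.13 -0.15]
```

send_rows(
  deltas=[
    [[0,0.001,-0.005],[0,0,0]],
    [[0,0,0],[0,0,0]],
    [[0,0,0],[0,0,0]],
    [[0,0,0],[0,0,0]],
    [[0,0,0],[0,0,0]],
    [[0,0,0],[0,0,0]],
    [[0,0,0],[0,0,0]],
    [[0,0,0],[0,0,0]],
  ],
  jaw=0,
  squeeze=100,
)

```text
time: 5.05
ee_pos: [654.6, -14.8, 71.7]
orientation: [-0.128, -0.123, 0.984, -0.017]
force: [-0.5, -0.2, -0.1]
gripper_width: 0.315
```

```bash
python3 - <<'E'
from tgt import *
from plant import sense
s=sense();A=tool(s);print(A[:3,3],s["gripper_width"],s["force"]);rows(A,Tg,1);B=up(A,45)
rows(A,up(A,70),3)
E
```

```text
[654.60699296 -14.79429543  71.68140484] 0.31463959734424946 [-0.46897133 -0.16085537 -0.10444179]
n 1 shift m [0.0009, -0.0006, 0.0013] turn [-0.14, 0.21, -0.14] tot [ 0.9 -0.6  1.3] [-0.14  0.21 -0.14]
n 3 shift m [0.006, -0.0001, -0.0226] turn [0.0, 0.0, 0.0] tot [ 17.9  -0.2 -67.7] [ 0.  0. -0.]
```

send_rows(
  deltas=[
    [[0.003,0,-0.01],[0,0,0]],
    [[0.0045,0,-0.017],[0,0,0]],
    [[0.0055,0,-0.02],[0,0,0]],
    [[0.0055,0,-0.02],[0,0,0]],
    [[0.0055,0,-0.02],[0,0,0]],
    [[0.0055,0,-0.02],[0,0,0]],
    [[0.0055,0,-0.02],[0,0,0]],
    [[0.0055,0,-0.02],[0,0,0]],
  ],
)

```text
time: 5.85
ee_pos: [651.3, -15.2, 235.4]
orientation: [-0.128, -0.123, 0.984, -0.018]
force: [1.0, -0.3, -2.5]
gripper_width: 0.315
```

```bash
python3 - <<'E'
from tgt import *
from plant import sense
s=sense();A=tool(s);print(A[:3,3],s["force"])
E
```

```text
[651.26536527 -15.17397669 235.44196277] [ 0.95065558 -0.31912193 -2.54898916]
```

```bash
cat > ins.py <<'E'
from tgt import *
q=[-0.128,-0.123,0.984,-0.017]
Rq=R.from_quat([q[1],q[2],q[3],q[0]]).as_matrix()
A0=pose([654.6,-14.8,71.7],Rq)
yw=Rq[:,1].copy();yw[2]=0;yw/=np.linalg.norm(yw);zw=np.array([0,0,1.]);xw=np.cross(yw,zw)
W0=pose([658.6,-14.4,8],np.stack([xw,yw,zw],1))
TW=np.linalg.inv(A0)@W0   # tool_from_wedge tip
TW[1,3]=0
WT=np.linalg.inv(TW)
def wt(t,Y,H): return pose(pr+t*u+Y*yy+H*zz,np.stack([u,yy,zz],1))@WT
if __name__=="__main__":
    print(np.round(TW,3))
    from plant import sense
    A=tool(sense());B=wt(95,0,100);print(B[:3,3],B[:3,:3].round(2));rows(A,B)
    rows(wt(95,0,100),wt(95,0,80),1)
    M=np.linalg.inv(pose(pr,np.stack([u,yy,zz],1)))@A@TW;print("wedge tip loc",M[:3,3])
E
python3 ins.py
```

```text
[[-9.6700e-01  1.0000e-03  2.5600e-01 -2.0155e+01]
 [-0.0000e+00  1.0000e+00 -2.0000e-03  0.0000e+00]
 [-2.5600e-01 -2.0000e-03 -9.6700e-01  6.0559e+01]
 [ 0.0000e+00  0.0000e+00  0.0000e+00  1.0000e+00]]
[479.2386399  -12.10194199 316.12134582] [[-0.94 -0.21  0.26]
 [-0.2   0.98  0.05]
 [-0.26 -0.   -0.97]]
n 5 shift m [0.0345, 0.0085, -0.0147] turn [-0.01, -6.02, 0.43] tot [181.2  45.1 -35.5] [ -0.07 -30.08   2.14]
n 1 shift m [-0.0051, 0.0, 0.0193] turn [0.0, -0.0, -0.0] tot [-5.1  0.  19.3] [ 0.  0. -0.]
wedge tip loc [167.16961044 -39.29250273 -47.08342458]
```

send_rows(
  deltas=[
    [[0.009,0,-0.034],[0,0,0]],
    [[0.009,0,-0.034],[0,0,0]],
    [[0.009,0,-0.034],[0,-4,0.3]],
    [[0.006,0,-0.034],[0,-5,0.3]],
    [[0.01,0.004,-0.01],[0,-5,0.3]],
    [[0.03,0.009,0],[0,-5,0.3]],
    [[0.03,0.009,0],[0,-5,0.3]],
    [[0.03,0.009,0],[0,-5,0.3]],
  ],
)

```text
time: 6.65
ee_pos: [546.8, -8.7, 397.9]
orientation: [0.136, -0.107, 0.985, 0.012]
force: [-0.1, 0.2, -1.4]
gripper_width: 0.319
```

```bash
python3 ins.py; python3 - <<'E'
from h import *
from plant import optics
c=optics.camera("scene");cv2.imwrite("pics/s1.png",cv2.resize(c["frame"][120:360,220:460,::-1],None,fx=2.4,fy=2.4))
E
```

```text
[[-9.6700e-01  1.0000e-03  2.5600e-01 -2.0155e+01]
 [-0.0000e+00  1.0000e+00 -2.0000e-03  0.0000e+00]
 [-2.5600e-01 -2.0000e-03 -9.6700e-01  6.0559e+01]
 [ 0.0000e+00  0.0000e+00  0.0000e+00  1.0000e+00]]
[479.2386399  -12.10194199 316.12134582] [[-0.94 -0.21  0.26]
 [-0.2   0.98  0.05]
 [-0.26 -0.   -0.97]]
n 3 shift m [0.0287, 0.0038, 0.0203] turn [-0.07, 0.15, 0.07] tot [86.3 11.6 60.7] [-0.21  0.45  0.22]
n 1 shift m [-0.0051, 0.0, 0.0193] turn [0.0, -0.0, -0.0] tot [-5.1  0.  19.3] [ 0.  0. -0.]
wedge tip loc [194.24858733 -11.10352108 137.42121427]
```

View pics/s1.png

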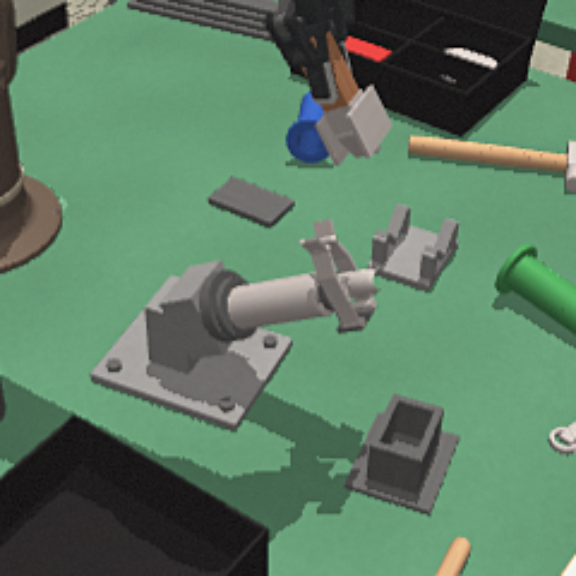

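The wedge is in the gripper, at crop (340,110), and the socket is empty. Next I'll move above the ears.

send_rows(
  deltas=[
    [[0.018,0.0023,0.008],[0,0.1,0]],
    [[0.022,0.0028,0.01],[0,0.1,0]],
    [[0.022,0.0028,0.01],[0,0.1,0]],
    [[0.016,0.002,0.01],[0,0.1,0]],
    [[0.01,0.001,0.007],[0,0,0]],
    [[0,0,0],[0,0,0]],
    [[0,0,0],[0,0,0]],
    [[0,0,0],[0,0,0]],
  ],
)

```text
time: 7.5
ee_pos: [449.0, -19.9, 332.1]
orientation: [0.13, -0.103, 0.986, 0.016]
force: [-0.4, -0.2, -2.2]
gripper_width: 0.316
```

```bash
python3 ins.py|tail -4; python3 - <<'E'
from h import *
s,c,W=wrist("w3")
E
```

```text
[-0.26 -0.   -0.97]]
n 1 shift m [-0.026, 0.0012, 0.0235] turn [0.32, -0.1, -0.3] tot [-26.    1.2  23.5] [ 0.32 -0.1  -0.3 ]
n 1 shift m [-0.0051, 0.0, 0.0193] turn [0.0, -0.0, -0.0] tot [-5.1  0.  19.3] [ 0.  0. -0.]
wedge tip loc [ 75.81033498  -0.93549304 129.41948805]
```

View pics/w3.png

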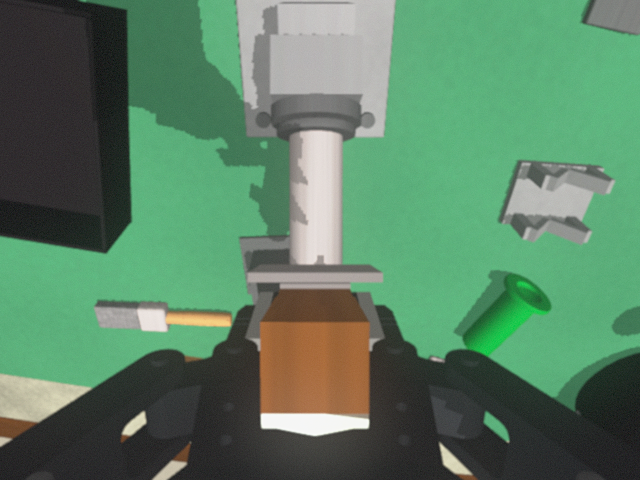

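```bash
python3 - <<'E'
from ins import *
c=dict(np.load("w3.npz"));Pt=cloud(c,c["T_tool_cam"])
def plane(roi):
    P=Pt[roi].reshape(-1,3);P=P[~np.isnan(P).any(1)];m=np.median(P,0);P=P[np.linalg.norm(P-m,axis=1)<25]
    U,S,V=np.linalg.svd(P-P.mean(0),full_matrices=False);return P.mean(0),V[2],S[2]/np.sqrt(len(P))
for nm,roi in {"handle":np.s_[330:400,270:360],"cheektop":np.s_[266:283,255:375]}.items():
    m,n,e=plane(roi); mw=WT[:3,:3]@m+WT[:3,3]; nw=WT[:3,:3]@n
    print(nm,"tool",m.round(1),"wedge frame",mw.round(1),"normal wedge",nw.round(3),"rms",e.round(2))
E
```

```text
handle tool [ 10.   -0.4 -49.7] wedge frame [ -0.9  -0.2 114.3] normal wedge [-0.006  0.001 -1.   ] rms 0.61
cheektop tool [ 7.8 -0.5 20.1] wedge frame [-16.7  -0.4  46.3] normal wedge [-0.992  0.     0.127] rms 1.16
```

send_rows(
  deltas=[
    [[-0.012,0.0005,0.009],[0.1,0,-0.1]],
    [[-0.01,0.0005,0.008],[0.1,0,-0.1]],
    [[-0.003,0,0.004],[0.1,0,-0.1]],
    [[0,0,0],[0,0,0]],
    [[0,0,0],[0,0,0]],
    [[0,0,0],[0,0,0]],
    [[0,0,0],[0,0,0]],
    [[0,0,0],[0,0,0]],
  ],
)

```text
time: 8.35
ee_pos: [480.3, -12.7, 319.3]
orientation: [0.131, -0.105, 0.986, 0.013]
force: [0.6, 0.2, -2.5]
gripper_width: 0.314
```

```bash
python3 ins.py|tail -3; python3 - <<'E'
from ins import *
from plant import sense
A=tool(sense());rows(A,wt(95,0,75),1)
E
```

```text
n 1 shift m [0.0017, 0.0008, 0.0028] turn [-0.04, -0.08, 0.01] tot [1.7 0.8 2.8] [-0.04 -0.08  0.01]
n 1 shift m [-0.0051, 0.0, 0.0193] turn [0.0, -0.0, -0.0] tot [-5.1  0.  19.3] [ 0.  0. -0.]
wedge tip loc [ 97.2724293   -0.79945925 102.25843824]
n 1 shift m [-0.0047, 0.0008, 0.027] turn [-0.04, -0.08, 0.01] tot [-4.7  0.8 27. ] [-0.04 -0.08  0.01]
```

send_rows(
  deltas=[
    [[-0.0005,0.0005,0.008],[0,0,0]],
    [[-0.001,0.0003,0.008],[0,0,0]],
    [[-0.002,0,0.007],[0,0,0]],
    [[-0.001,0,0.004],[0,0,0]],
    [[0,0,0],[0,0,0]],
    [[0,0,0],[0,0,0]],
    [[0,0,0],[0,0,0]],
    [[0,0,0],[0,0,0]],
  ],
)

```text
time: 9.15
ee_pos: [492.0, -9.3, 291.8]
orientation: [0.131, -0.105, 0.986, 0.013]
force: [1.0, 0.8, -1.6]
gripper_width: 0.318
```

```bash
python3 ins.py|tail -1; python3 - <<'E'
from ins import *
from plant import sense
A=tool(sense());rows(A,wt(95,0,15),1)
c=wrist("w4")
from plant import optics
c=optics.camera("scene");cv2.imwrite("pics/s2.png",cv2.resize(c["frame"][170:290,290:430,::-1],None,fx=4.5,fy=4.5,interpolation=cv2.INTER_CUBIC))
E
```

```text
wedge tip loc [ 9.40064577e+01 -2.82335353e-02  7.24435504e+01]
n 1 shift m [-0.0157, 0.0001, 0.0553] turn [-0.04, -0.11, 0.01] tot [-15.7   0.1  55.3] [-0.04 -0.11  0.01]
```

View pics/s2.png

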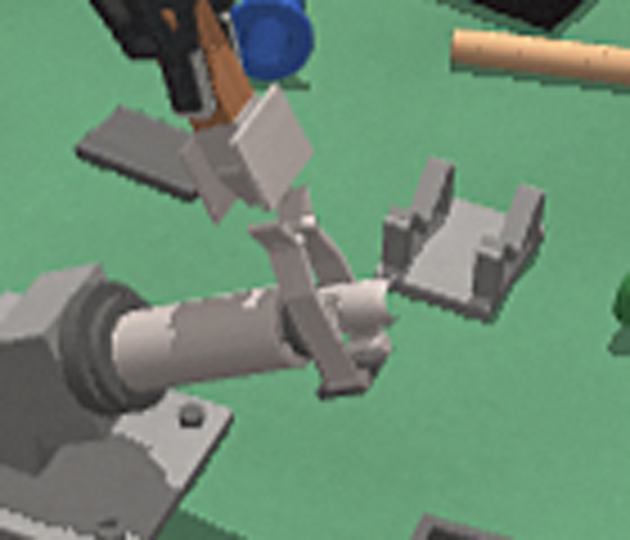

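The wedge is lined up above the ears, at crop (275,190). Pushing now.

send_rows(
  deltas=[
    [[-0.0018,0,0.0058],[0,0,0]],
    [[-0.0018,0,0.0058],[0,0,0]],
    [[-0.0018,0,0.0058],[0,0,0]],
    [[-0.0018,0,0.0058],[0,0,0]],
    [[-0.0015,0,0.0058],[0,0,0]],
    [[-0.0012,0,0.0058],[0,0,0]],
    [[0,0,0],[0,0,0]],
    [[0,0,0],[0,0,0]],
  ],
)

```text
time: 10.05
ee_pos: [514.8, -5.2, 261.7]
orientation: [0.134, -0.105, 0.985, 0.013]
force: [-1.4, -0.9, 1.5]
gripper_width: 0.314
```

```bash
python3 ins.py|tail -1; python3 - <<'E'
from ins import *
from plant import sense
s=sense();A=tool(s);rows(A,wt(95,0,14),1);print(s["force"],zz@s["force"],s["gripper_width"])
E
```

```text
wedge tip loc [99.48656566 -0.85741871 34.78141163]
n 1 shift m [-0.0012, 0.0008, 0.0211] turn [-0.06, 0.32, -0.03] tot [-1.2  0.8 21.1] [-0.06  0.32 -0.03]
[-1.35564611 -0.8555696   1.51014903] 2.0610418605506196 0.3143294004431263
```

send_rows(
  deltas=[
    [[0.0038,0.0006,0.001],[0,0.1,0]],
    [[0,0,0],[0,0,0]],
    [[-0.0012,0,0.0048],[0,0,0]],
    [[-0.0012,0,0.0048],[0,0,0]],
    [[-0.0012,0,0.0048],[0,0,0]],
    [[-0.0007,0,0.003],[0,0,0]],
    [[0,0,0],[0,0,0]],
    [[0,0,0],[0,0,0]],
  ],
)

```text
time: 10.85
ee_pos: [522.7, -3.9, 248.3]
orientation: [0.138, -0.104, 0.985, 0.013]
force: [-0.8, 0.3, 2.3]
gripper_width: 0.31
```

```bash
python3 ins.py|tail -1; python3 - <<'E'
from ins import *
from plant import sense
s=sense();A=tool(s);rows(A,wt(95,0,14),1);print(s["force"],zz@s["force"],s["gripper_width"])
E
```

```text
wedge tip loc [100.19789555  -1.27396526  19.17175255]
n 1 shift m [0.003, 0.0012, 0.006] turn [-0.08, 0.76, -0.07] tot [3.  1.2 6. ] [-0.08  0.76 -0.07]
[-0.83579318  0.26767224  2.25776971] 2.335206939615915 0.31007559019362996
```

```bash
python3 - <<'E'
from ins import *
s,c,W=wrist("w5")
Pt=cloud(c,c["T_tool_cam"])
P=Pt[330:400,270:360].reshape(-1,3);m=np.median(P,0);print("handle top tool",m, "wedge",WT[:3,:3]@m+WT[:3,3])
from plant import optics
c=optics.camera("scene");cv2.imwrite("pics/s3.png",cv2.resize(c["frame"][170:290,290:430,::-1],None,fx=4.5,fy=4.5,interpolation=cv2.INTER_CUBIC))
L=loc(W,pr);t,Y,H=L[...,0],L[...,1],L[...,2]
s=(t>75)&(t<130)&(H>40)&(H<75)&(abs(Y)<30)
print(np.percentile(t[s],[1,10,50,90,99]),s.sum())
E
```

```text
handle top tool [nan nan nan] wedge [nan nan nan]
[81.33043985 81.50312943 83.97050923 91.76189964 95.62021476] 3160
```

View pics/s3.png

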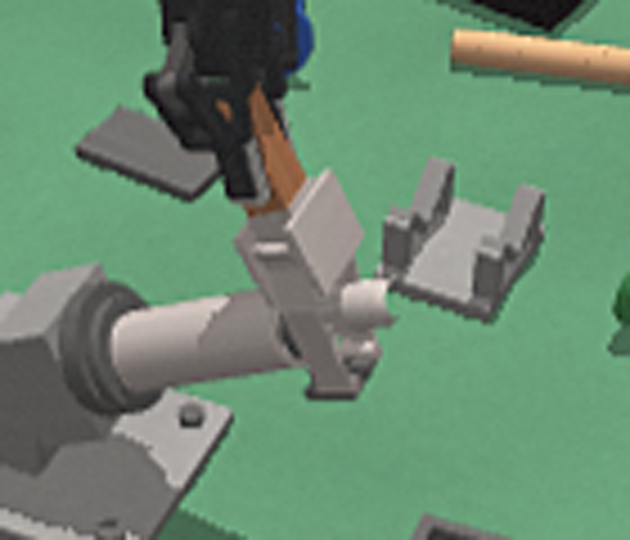

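View pics/w5.png

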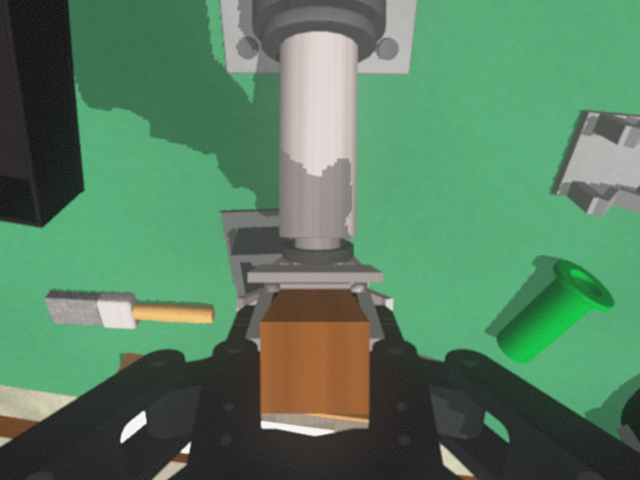

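send_rows(
  deltas=[
    [[0.001,0.0005,0.003],[0,0.2,0]],
    [[0,0.0005,0.003],[0,0.2,0]],
    [[0,0,0.0015],[0,0.2,0]],
    [[0,0,0],[0,0,0]],
    [[0,0,0],[0,0,0]],
    [[0,0,0],[0,0,0]],
    [[0,0,0],[0,0,0]],
    [[0,0,0],[0,0,0]],
  ],
)

```text
time: 11.75
ee_pos: [523.4, -2.8, 242.2]
orientation: [0.133, -0.104, 0.986, 0.013]
force: [-3.3, -0.5, 4.6]
gripper_width: 0.315
```

```bash
python3 ins.py|tail -1; python3 - <<'E'
from ins import *
from plant import sense
s=sense();A=tool(s);rows(A,wt(95,0,14),1);print(s["force"],zz@s["force"],s["moment"],s["gripper_width"])
s,c,W=wrist("w6")
L=loc(W,pr);t,Y,H=L[...,0],L[...,1],L[...,2]
k=(t>75)&(t<130)&(H>35)&(H<80)&(abs(Y)<26)
print(np.percentile(t[k],[1,5,10,50,90,99]),k.sum())
k=(t>76)&(t<88)&(abs(Y)<26)&(H>30)&(H<90)
print("cheek top H",np.percentile(H[k],[50,95,99]))
for y0 in range(-34,36,3):
    k=(abs(Y-y0)<1.5)&(t>86)&(t<112)&(H>40)&(H<90)
    if k.sum()>3:print(y0,k.sum(),np.round(np.percentile(H[k],[5,50,95]),1),np.round(np.percentile(t[k],[5,95]),1))
E
```

```text
wedge tip loc [97.21336413 -0.25715946 13.4088967 ]
n 1 shift m [0.0021, 0.0002, -0.0001] turn [-0.02, 0.14, -0.1] tot [ 2.1  0.2 -0.1] [-0.02  0.14 -0.1 ]
[-3.25645877 -0.52569751  4.57276675] 5.6074222426968 [-0.10646798  0.57979929  0.05688705] 0.31460291441973226
[78.82392909 78.88452694 78.92656064 81.50540344 85.09120134 91.04270882] 2943
cheek top H [63.04535298 87.75959916 89.62924834]
-31 36 [62.  64.2 65.7] [90.6 93.2]
-28 66 [58.1 64.4 89. ] [89.5 91.8]
-25 98 [56.8 85.7 89.7] [88.5 91.8]
-22 53 [40.7 85.4 89.5] [87.6 89.6]
-19 37 [41.2 50.7 52.1] [86.8 88.5]
-16 15 [48.8 50.9 52.7] [87.  88.5]
17 36 [48.5 50.7 52.1] [86.8 88.5]
20 42 [41.  50.  89.2] [87.4 89.5]
23 79 [54.2 86.6 89.5] [88.5 91.4]
26 91 [57.7 63.5 89.4] [89.2 92. ]
29 49 [61.9 64.5 65.7] [90.6 93.1]
```

The wedge is seated, with the tip about 0–2 mm from the rod and the ears spread to ±31 mm at their tips. That gives a jaw angle of about 0.12. Next I'll lift a little and draw along the rod.

send_rows(
  deltas=[
    [[0.0015,0.0002,-0.0022],[0,0,0]],
    [[0,0,-0.001],[0,0,0]],
    [[0,0,0],[0,0,0]],
    [[0,0,0],[0,0,0]],
    [[-0.004,0,-0.001],[0,0,0]],
    [[-0.006,0,-0.0016],[0,0,0]],
    [[-0.003,0,-0.0008],[0,0,0]],
    [[0,0,0],[0,0,0]],
  ],
)

```text
time: 12.6
ee_pos: [531.5, -0.1, 249.0]
orientation: [0.13, -0.105, 0.986, 0.013]
force: [0.1, 0.9, -4.4]
gripper_width: 0.311
```

```bash
python3 ins.py|tail -1; python3 - <<'E'
from ins import *
from plant import sense
s=sense();A=tool(s);rows(A,wt(115,0,17),1);print(s["force"],u@s["force"],yy@s["force"],zz@s["force"],s["moment"],s["gripper_width"])
E
```

```text
wedge tip loc [107.56093163   0.62922065  15.09774952]
n 1 shift m [-0.0065, -0.0007, -0.0037] turn [-0.02, -0.22, -0.05] tot [-6.5 -0.7 -3.7] [-0.02 -0.22 -0.05]
[ 0.103927    0.90353224 -4.41607073] -1.9567119610627113 0.861148287358311 -3.969704519490808 [-0.10203133  0.51806781  0.05409005] 0.31099571405905707
```

send_rows(
  deltas=[
    [[-0.005,-0.0005,-0.0028],[0,-0.1,0]],
    [[-0.007,0,-0.002],[0,0,0]],
    [[-0.008,0,-0.002],[0,0,0]],
    [[-0.008,0,-0.002],[0,0,0]],
    [[-0.004,0,-0.001],[0,0,0]],
    [[0,0,0],[0,0,0]],
    [[0,0,0],[0,0,0]],
    [[0,0,0],[0,0,0]],
  ],
)

```text
time: 13.4
ee_pos: [562.1, 6.0, 268.2]
orientation: [0.13, -0.105, 0.986, 0.013]
force: [-0.1, 0.3, -3.7]
gripper_width: 0.32
```

```bash
python3 ins.py|tail -1; python3 - <<'E'
from ins import *
from plant import sense
s=sense();A=tool(s);rows(A,wt(160,0,17),1);print(s["force"],u@s["force"],yy@s["force"],zz@s["force"],s["moment"],s["gripper_width"])
from plant import optics
c=optics.camera("scene");cv2.imwrite("pics/s4.png",cv2.resize(c["frame"][170:290,290:430,::-1],None,fx=4.5,fy=4.5,interpolation=cv2.INTER_CUBIC))
E
```

```text
wedge tip loc [1.44237727e+02 1.43952913e-01 1.60638602e+01]
n 1 shift m [-0.0148, -0.0002, -0.0049] turn [-0.02, -0.14, -0.03] tot [-14.8  -0.2  -4.9] [-0.02 -0.14 -0.03]
[-0.10865056  0.30208117 -3.74693216] -1.9117966594931253 0.3182218263889304 -3.222782488786428 [-0.1589199   0.59747059  0.01314167] 0.31965046076994535
```

View pics/s4.png

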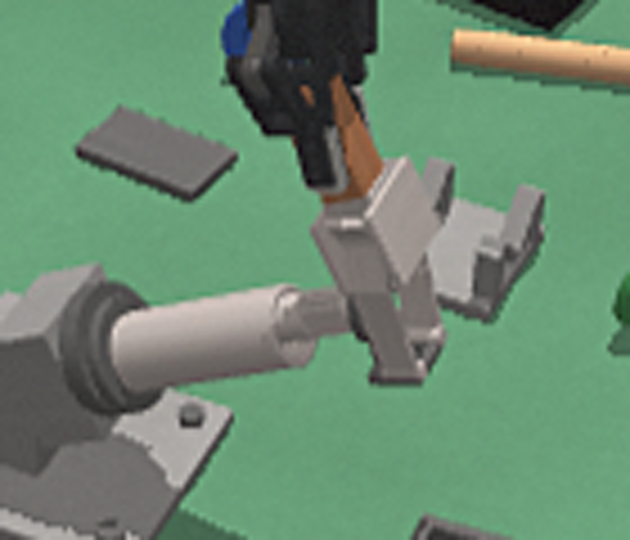

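The clip travels with the wedge, and its ring is nearly at the rod end. I'll continue drawing.

send_rows(
  deltas=[
    [[-0.006,0,-0.002],[0,0,0]],
    [[-0.009,0,-0.0024],[0,0,0]],
    [[-0.012,0,-0.003],[0,0,0]],
    [[-0.012,0,-0.003],[0,0,0]],
    [[-0.012,0,-0.003],[0,0,0]],
    [[-0.008,0,-0.003],[0,0,0]],
    [[0,0,-0.015],[0,0,0]],
    [[0,0,-0.015],[0,0,0]],
  ],
)

```text
time: 14.25
ee_pos: [610.0, 17.1, 329.8]
orientation: [0.129, -0.105, 0.986, 0.013]
force: [0.2, 0.8, -3.0]
gripper_width: 0.315
```

```bash
python3 ins.py|tail -1; python3 - <<'E'
from ins import *
from plant import sense
s,c,W=wrist("w7");A=tool(s);print(A[:3,3],s["force"],s["qpos"])
np.save("w7W.npy",W)
from plant import optics
T=optics.camera("top");np.savez("top1.npz",**T)
T0=dict(T);Wt=cloud(T0)
# bin: dark region in top
f=T0["frame"];m=(f.max(2)<60).astype(np.uint8);m[:,:380]=0;m[:,470:]=0;m[:165]=0;m[270:]=0
cs,_=cv2.findContours(m,cv2.RETR_EXTERNAL,cv2.CHAIN_APPROX_NONE);k=max(cs,key=cv2.contourArea);r=cv2.minAreaRect(k);print(r)
bx=cv2.boxPoints(r);print(bx, onz(T0,bx,75).round(0))
E
```

```text
wedge tip loc [217.43353418   0.91082861  44.75298489]
[609.96108975  17.1095051  329.7572759 ] [ 0.18713943  0.81742377 -3.03862514] [-0.37985964  0.16414101  0.33645632  1.73763241 -0.1102474   0.99419944
  1.77701688]
((423.0, 217.0), (82.0, 72.0), 90.0)
[[387. 176.]
 [459. 176.]
 [459. 258.]
 [387. 258.]] [[ 633. -208.   75.]
 [ 634. -419.   75.]
 [ 396. -414.   75.]
 [ 396. -206.   75.]]
```

View pics/w7.png

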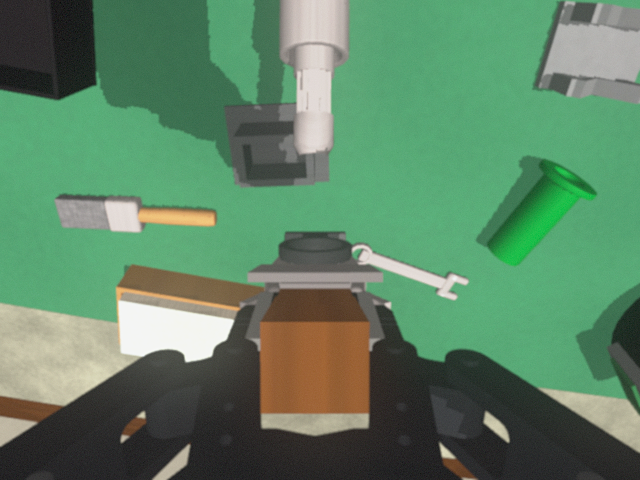

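The clip is fully off: the rod end at (313,140) is bare and the ring shows behind the wedge at (315,248). Next I'll carry it to the bin at roughly x 396–633, y −414 to −207.

```bash
cat > binp.py <<'E'
from ins import *
a=np.radians(45)
Rb=np.stack([[np.cos(a),0,np.sin(a)],[0,1,0],[-np.sin(a),0,np.cos(a)]],1)
def bt(z,x=566,y=-311): return pose([x,y,z],Rb)@WT
if __name__=="__main__":
    from plant import sense
    A=tool(sense());print(A[:3,3]);B=bt(200);print(B[:3,3]);rows(A,B);rows(bt(200),bt(180),1);rows(A,bt(64),1)
    M=A@TW;print("tip",M[:3,3])
E
python3 binp.py
```

```text
[610.76012123  17.03423231 331.64840668]
[ 518.14572726 -310.8746436   242.23244639]
n 8 shift m [0.0195, -0.0393, 0.0046] turn [0.59, -1.87, 1.42] tot [ 177.5 -300.9   45.3] [  4.69 -14.97  11.34]
n 1 shift m [0.01, 0.0, 0.0173] turn [-0.0, -0.0, 0.0] tot [10.   0.  17.3] [-0. -0.  0.]
n 1 shift m [0.213, -0.3006, 0.1766] turn [4.69, -14.97, 11.34] tot [ 213.  -300.6  176.6] [  4.69 -14.97  11.34]
tip [645.24074353  24.35219902 278.43975408]
```

send_rows(
  deltas=[
    [[0.018,-0.036,0.004],[0.5,-1.7,1.3]],
    [[0.018,-0.036,0.004],[0.5,-1.7,1.3]],
    [[0.018,-0.036,0.004],[0.5,-1.7,1.3]],
    [[0.018,-0.036,0.004],[0.5,-1.7,1.3]],
    [[0.018,-0.036,0.004],[0.5,-1.7,1.3]],
    [[0.018,-0.036,0.004],[0.5,-1.7,1.3]],
    [[0.018,-0.036,0.004],[0.5,-1.7,1.3]],
    [[0.006,-0.012,0],[0,0,0]],
  ],
)

```text
time: 15.15
ee_pos: [533.4, -265.8, 254.7]
orientation: [0.239, -0.021, 0.971, 0.003]
force: [0.0, 0.5, -3.9]
gripper_width: 0.312
```

```bash
python3 binp.py; python3 - <<'E'
from ins import *
s,c,W=wrist("w8");print(s["qpos"][6])
np.save("w8W.npy",W)
E
```

```text
[ 533.41623881 -265.78762972  254.70141605]
[ 518.14572726 -310.8746436   242.23244639]
n 2 shift m [0.0103, -0.0223, 0.0016] turn [0.52, -1.27, 1.13] tot [ 21.1 -44.3   3.3] [ 1.04 -2.54  2.27]
n 1 shift m [0.01, 0.0, 0.0173] turn [-0.0, -0.0, 0.0] tot [10.   0.  17.3] [-0. -0.  0.]
n 1 shift m [0.0841, -0.0437, 0.1238] turn [1.04, -2.54, 2.27] tot [ 84.1 -43.7 123.8] [ 1.04 -2.54  2.27]
tip [ 579.31103283 -264.06278178  210.38077251]
2.570647540964465
```

View pics/w8.png

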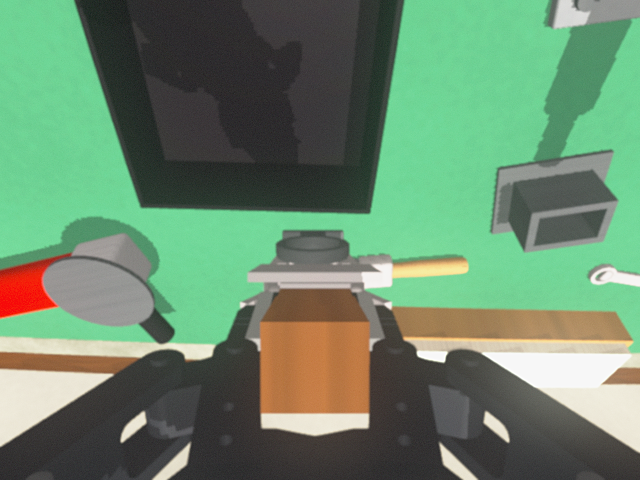

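```bash
python3 - <<'E'
import numpy as np,cv2
W=np.load("w8W.npy")
P=W[0:230,60:420].reshape(-1,3);P=P[(P[:,2]>71)&(P[:,2]<79)]
print(len(P),P.min(0),P.max(0))
k=P[:,0]>560;print("far rim x",np.percentile(P[:,0],[90,99]),"y",np.percentile(P[:,1],[1,5,50,95,99]))
r=cv2.minAreaRect(P[:,:2].astype(np.float32));print(r)
E
```

```text
4650 [ 467.00941921 -415.8126718    71.00293333] [ 636.49426555 -214.56610574   76.63285967]
far rim x [632.44298157 634.900526  ] y [-414.81251558 -413.80362264 -321.6848568  -216.32508864 -215.33941102]
((552.04443359375, -314.96966552734375), (167.4385528564453, 200.73269653320312), 0.7741973400115967)
```

send_rows(
  deltas=[
    [[0.01,-0.022,0],[0.5,-1.2,1]],
    [[0.01,-0.022,0],[0.4,-1,1]],
    [[0.011,-0.003,0.018],[0,0,0]],
    [[0.012,0,0.02],[0,0,0]],
    [[0.012,0,0.02],[0,0,0]],
    [[0.008,0,0.014],[0,0,0]],
    [[0,0,0],[0,0,0]],
    [[0,0,0],[0,0,0]],
  ],
)

```text
time: 16.0
ee_pos: [515.3, -317.1, 159.1]
orientation: [0.256, 0.0, 0.967, -0.001]
force: [-0.4, -0.2, -4.2]
gripper_width: 0.312
```

```bash
sed -i 's/y=-311/y=-315/' binp.py; python3 binp.py; python3 - <<'E'
from ins import *
from plant import optics,sense
print(sense()["qpos"],sense()["force"])
c=optics.camera("scene");cv2.imwrite("pics/s5.png",cv2.resize(c["frame"][200:440,160:400,::-1],None,fx=2.4,fy=2.4,interpolation=cv2.INTER_CUBIC))
E
```

```text
[ 515.34731821 -317.10057893  159.09565121]
[ 518.14572726 -314.8746436   242.23244639]
n 2 shift m [-0.0218, 0.001, -0.0354] turn [-0.02, -0.27, 0.01] tot [-43.5   2.1 -70.9] [-0.03 -0.54  0.02]
n 1 shift m [0.01, 0.0, 0.0173] turn [-0.0, -0.0, 0.0] tot [10.   0.  17.3] [-0. -0.  0.]
n 1 shift m [0.0237, 0.0023, 0.0473] turn [-0.03, -0.54, 0.02] tot [23.7  2.3 47.3] [-0.03 -0.54  0.02]
tip [ 562.79869867 -317.25640502  116.41112388]
[ 0.6680136   0.29503896 -0.03042102  2.09466077 -0.75192489  0.43043628
  2.851835  ] [-0.37350835 -0.18441255 -4.23203956]
```

View pics/s5.png

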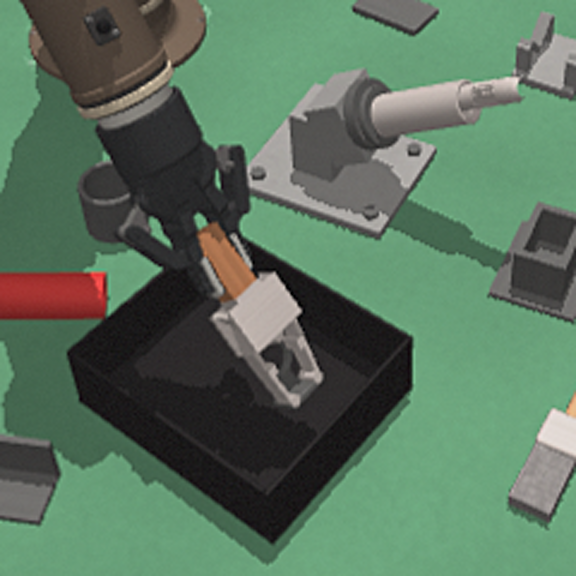

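send_rows(
  deltas=[
    [[0,0,0],[1.5,0,2.6]],
    [[0,0,0],[2,0,3.5]],
    [[0,0,0],[2,0,3.5]],
    [[0,0,0],[2,0,3.5]],
    [[0.005,0,0.0087],[0,0,0]],
    [[0.0075,0,0.013],[0,0,0]],
    [[0,0,0],[0,0,0]],
    [[0,0,0],[0,0,0]],
  ],
)

```text
time: 16.85
ee_pos: [523.0, -315.3, 144.2]
orientation: [0.26, 0.128, 0.956, -0.039]
force: [0.3, 0.3, -3.1]
gripper_width: 0.311
```

```bash
python3 - <<'E'
from ins import *
from plant import sense
s=sense();A=tool(s);M=A@TW;print(s["qpos"],s["force"],A[:3,3]);print(M.round(2))
for n,p in {"foot":[0,0,-57],"footback":[-20,0,-57],"footfront":[10,0,-57],"handleend":[0,0,57.5+57.5]}.items(): print(n,(M@np.r_[p,1])[:3].round(1))
E
```

```text
[ 0.48475963  0.28659644  0.06115871  2.16806011 -0.71670523  0.22414521
  2.50887163] [ 0.33876509  0.30678673 -3.13592905] [ 523.03677091 -315.32428614  144.15261613]
[[ 6.8000e-01  2.6000e-01 -6.8000e-01  5.6928e+02]
 [-1.8000e-01  9.6000e-01  1.9000e-01 -3.2837e+02]
 [ 7.1000e-01 -1.0000e-02  7.0000e-01  1.0214e+02]
 [ 0.0000e+00  0.0000e+00  0.0000e+00  1.0000e+00]]
foot [ 608.3 -339.3   62. ]
footback [ 594.7 -335.7   47.8]
footfront [ 615.1 -341.1   69.1]
handleend [ 490.6 -306.3  183.1]
```

send_rows(
  deltas=[
    [[0.005,0,0.0055],[0,0,0]],
    [[0.005,0,0.0055],[0,0,0]],
    [[0.005,0,0.0055],[0,0,0]],
    [[0.003,0,0.004],[0,0,0]],
    [[0,0,0],[0,0,0]],
    [[0,0,0],[0,0,0]],
    [[0,0,0],[0,0,0]],
    [[0,0,0],[0,0,0]],
  ],
)

```text
time: 17.65
ee_pos: [519.6, -316.6, 120.5]
orientation: [0.262, 0.128, 0.956, -0.041]
force: [0.3, 0.2, -4.5]
gripper_width: 0.317
```

```bash
cat > bs.py <<'E'
from ins import *
from plant import sense,optics
s=sense();A=tool(s);M=A@TW;print(s["qpos"],s["force"],A[:3,3],s["gripper_width"])
for n,p in {"foot":[0,0,-57],"footback":[-20,0,-57],"footfront":[10,0,-57],"handleend":[0,0,57.5+57.5]}.items(): print(n,(M@np.r_[p,1])[:3].round(1))
import sys
c=optics.camera("scene");cv2.imwrite(f"pics/{sys.argv[1]}.png",cv2.resize(c["frame"][200:440,160:400,::-1],None,fx=2.4,fy=2.4,interpolation=cv2.INTER_CUBIC))
E
python3 bs.py s6
```

```text
[ 0.59266469  0.32835696 -0.05979071  2.18943473 -0.82555717  0.14912249
  2.63577238] [ 0.29563019  0.22689976 -4.52922057] [ 519.64543974 -316.58504529  120.47084029] 0.3169967866686491
foot [ 605.3 -341.1   38.9]
footback [ 591.8 -337.5   24.6]
footfront [ 612.  -342.9   46.1]
handleend [ 487.  -307.4  159.2]
```

View pics/s6.png

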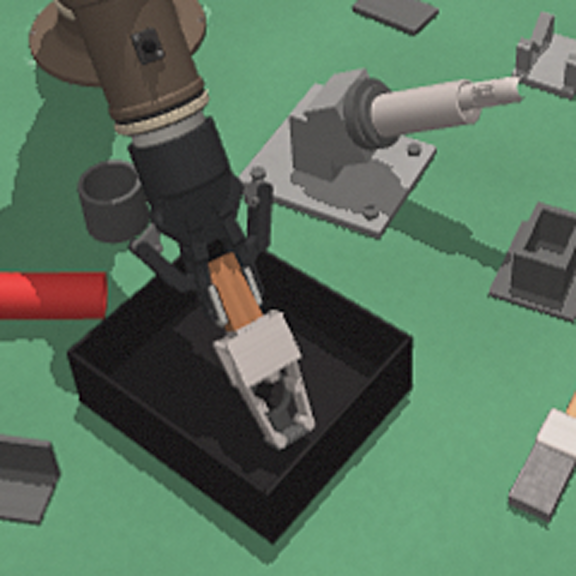

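send_rows(
  deltas=[
    [[0,0,0],[0,2,0]],
    [[0,0,0],[0,2,0]],
    [[0,0,0],[0,2,0]],
    [[0,0,0],[0,1,0]],
    [[0,0,0],[0,0,0]],
    [[0,0,0],[0,0,0]],
    [[0,0,0],[0,0,0]],
    [[0,0,0],[0,0,0]],
  ],
)

```text
time: 18.5
ee_pos: [519.0, -316.9, 121.6]
orientation: [0.202, 0.131, 0.97, -0.033]
force: [-0.3, 0.4, -3.9]
gripper_width: 0.316
```

```bash
python3 bs.py s7
```

```text
[ 0.27814911  0.34553699  0.29403555  2.1123313  -0.59939782  0.34874896
  2.36846808] [-0.32369853  0.42556603 -3.9100261 ] [ 519.02175879 -316.87790392  121.58926506] 0.3158631893108088
foot [ 594.1 -338.6   29.6]
footback [ 579.  -334.6   17.1]
footfront [ 601.7 -340.7   35.8]
handleend [ 491.3 -309.   164.2]
```

send_rows(
  deltas=[
    [[0.0012,0,0.003],[0,0,0]],
    [[0.0012,0,0.003],[0,0,0]],
    [[0.0012,0,0.003],[0,0,0]],
    [[0,0,0],[0,0,0]],
    [[0,0,0],[0,0,0]],
    [[0,0,0],[0,0,0]],
    [[0,0,0],[0,0,0]],
    [[0,0,0],[0,0,0]],
  ],
)

```text
time: 19.35
ee_pos: [519.6, -318.4, 112.4]
orientation: [0.204, 0.132, 0.97, -0.033]
force: [0.0, -0.2, -0.0]
gripper_width: 0.313
```

```bash
python3 bs.py s8
```

```text
[ 0.3042616   0.36120305  0.26584636  2.11724691 -0.62685418  0.32454129
  2.39690587] [ 0.02493303 -0.22863042 -0.02810548] [ 519.58423189 -318.40000091  112.38176107] 0.3128109890516171
foot [ 594.9 -340.4   20.6]
footback [ 579.8 -336.3    8.1]
footfront [ 602.5 -342.4   26.8]
handleend [ 491.8 -310.4  154.9]
```

View pics/s8.png

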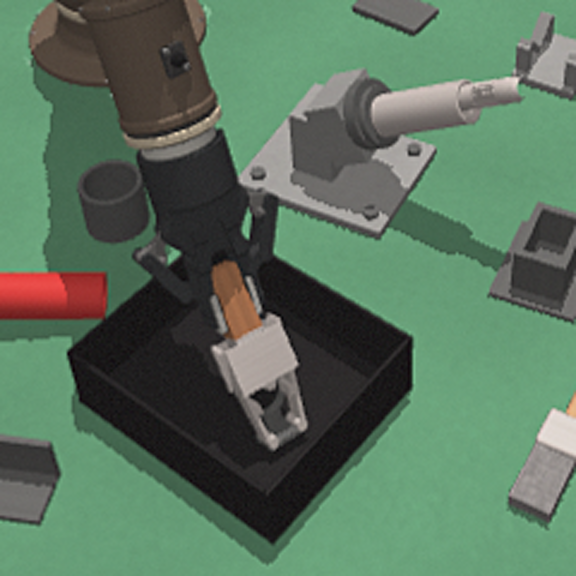

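The foot is on the bin floor, since the wrist now carries no weight. Releasing.

send_rows(
  deltas=[
    [[0,0,0],[0,0,0]],
    [[0,0,0],[0,0,0]],
    [[0,0,0],[0,0,0]],
    [[0,0,0],[0,0,0]],
    [[0,0,0],[0,0,0]],
    [[0,0,0],[0,0,0]],
    [[0,0,0],[0,0,0]],
    [[0,0,0],[0,0,0]],
  ],
  jaw=0.9,
)

```text
time: 20.2
ee_pos: [520.8, -319.4, 113.5]
orientation: [0.205, 0.132, 0.969, -0.034]
force: [0.2, 0.1, 0.4]
gripper_width: 0.901
```

```bash
python3 bs.py s9
```

```text
[ 0.30407447  0.36067065  0.26608819  2.1155827  -0.62685488  0.32319809
  2.39672842] [0.20720609 0.05963905 0.44088593] [ 520.82943693 -319.40430301  113.53664829] 0.9005252606361089
foot [ 596.4 -341.6   22. ]
footback [ 581.3 -337.6    9.5]
footfront [ 603.9 -343.7   28.3]
handleend [ 492.9 -311.3  156. ]
```

View pics/s9.png

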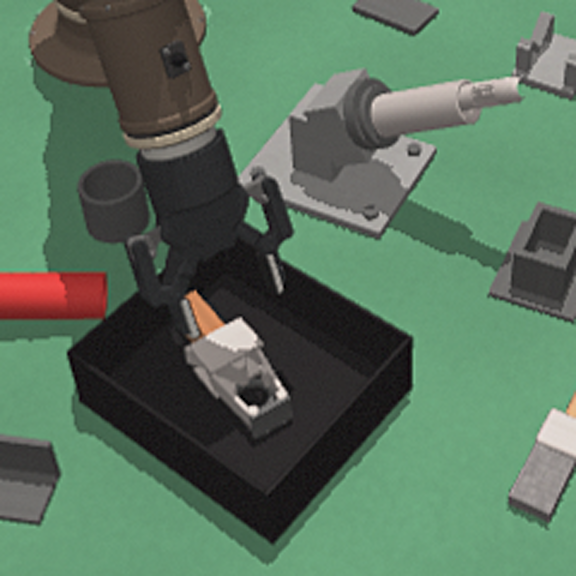

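The clip and wedge lie together in the bin at crop (240,375). Next is retreat, then the pipe.

```bash
cat > pp.py <<'E'
from m2 import *
yaw=np.degrees(np.arctan2(u[1],u[0]))
TILT=12
Rp=Rt(TILT,yaw)
tg=14.4-3
axis=lambda t,H=-5.: pr+t*u+H*zz
def gp(t,back=0,H=-5.,over=23): return pose(axis(t,H)+(over-back)*Rp[:,2],Rp)
if __name__=="__main__":
    from plant import sense
    s=sense();A=tool(s);print(A[:3,3],s["qpos"],s["force"])
    for b in (110,0): B=gp(tg,b);print(B[:3,3]);rows(A,B)
E
python3 pp.py
```

```text
[ 520.82685648 -319.37835986  113.51176767] [ 0.30404707  0.36069558  0.26606168  2.11560779 -0.62680517  0.3231667
  2.39673622] [-0.51152609 -0.13305583  0.24829062]
[476.72476228 -12.7738611  215.31647057]
n 8 shift m [0.0032, 0.038, -0.0152] turn [-1.16, 1.45, -3.29] tot [  71.8  282.1 -147. ] [ -9.26  11.57 -26.36]
[499.07827674  -7.93956979 107.72023449]
n 7 shift m [0.0058, 0.0446, -0.0018] turn [-1.32, 1.65, -3.77] tot [ 97.  294.  -40.6] [ -9.26  11.57 -26.36]
```

send_rows(
  deltas=[
    [[-0.008,0,-0.018],[0,0,0]],
    [[-0.012,0,-0.028],[0,0,0]],
    [[-0.014,0,-0.034],[0,0,0]],
    [[-0.014,0,-0.034],[0,0,0]],
    [[-0.014,0,-0.034],[0,0,0]],
    [[-0.012,0,-0.028],[0,0,0]],
    [[0,0,0],[0,0,0]],
    [[0,0,0],[0,0,0]],
  ],
  jaw=1,
)

```text
time: 21.05
ee_pos: [516.1, -316.1, 310.3]
orientation: [0.203, 0.133, 0.969, -0.034]
force: [-0.4, -0.5, -0.5]
gripper_width: 1.001
```

```bash
python3 pp.py; python3 bs.py s10 >/dev/null
```

```text
[ 516.12527197 -316.13646986  310.27701385] [ 0.028998    0.08988671  0.53618384  1.91566774 -0.21542221  0.75610673
  1.97906333] [-0.43953257 -0.51843306 -0.46427729]
[476.72476228 -12.7738611  215.31647057]
n 8 shift m [0.0106, 0.0382, 0.0084] turn [-1.15, 1.42, -3.31] tot [147.3 282.2  35.6] [ -9.19  11.36 -26.51]
[499.07827674  -7.93956979 107.72023449]
n 9 shift m [0.0107, 0.0349, 0.0197] turn [-1.02, 1.26, -2.95] tot [172.1 294.1 142.1] [ -9.19  11.36 -26.51]
```

View pics/s10.png

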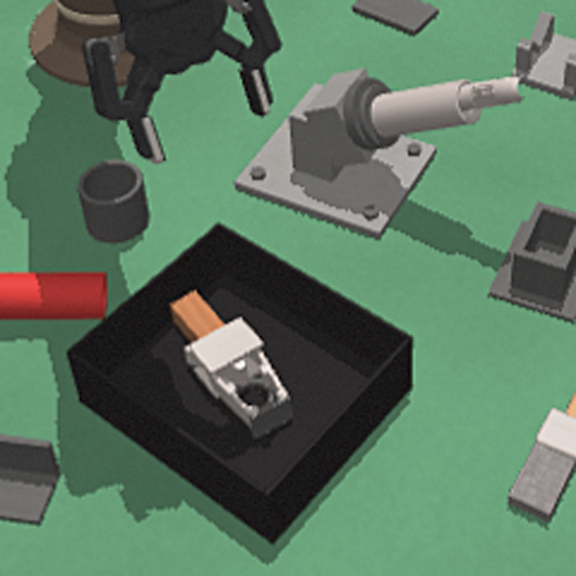

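send_rows(
  deltas=[
    [[0.008,0.034,0.004],[-1,1.2,-3]],
    [[0.008,0.034,0.005],[-1,1.2,-3]],
    [[0.009,0.034,0.006],[-1,1.2,-3]],
    [[0.0095,0.034,0.007],[-1,1.2,-3]],
    [[0.0095,0.034,0.007],[-1,1.2,-3]],
    [[0.0095,0.034,0.007],[-1,1.2,-3]],
    [[0.0095,0.034,0.007],[-1,1.2,-3]],
    [[0,0,0],[0,0,0]],
  ],
)

```text
time: 21.9
ee_pos: [490.0, -70.5, 230.9]
orientation: [0.119, -0.061, 0.991, -0.0]
force: [-0.5, -0.7, 0.4]
gripper_width: 1.0
```

```bash
python3 pp.py; python3 - <<'E'
from meas import *
s,c,W=wrist("w9");np.save("w9W.npy",W)
E
```

```text
[490.02615826 -70.52961654 230.89523594] [-0.2344807   0.04546743  0.31464865  2.10216068 -0.06816477  0.76048574
  1.81577084] [-0.50133534 -0.74489092  0.38528461]
[476.72476228 -12.7738611  215.31647057]
n 2 shift m [0.0041, 0.0296, 0.0067] turn [-0.99, 0.82, -2.47] tot [ 9.5 59.2 12.8] [-1.98  1.63 -4.94]
[499.07827674  -7.93956979 107.72023449]
n 4 shift m [0.0024, 0.0154, 0.0309] turn [-0.5, 0.41, -1.24] tot [ 12.8  62.8 122.7] [-1.98  1.63 -4.94]
```

View pics/w9.png

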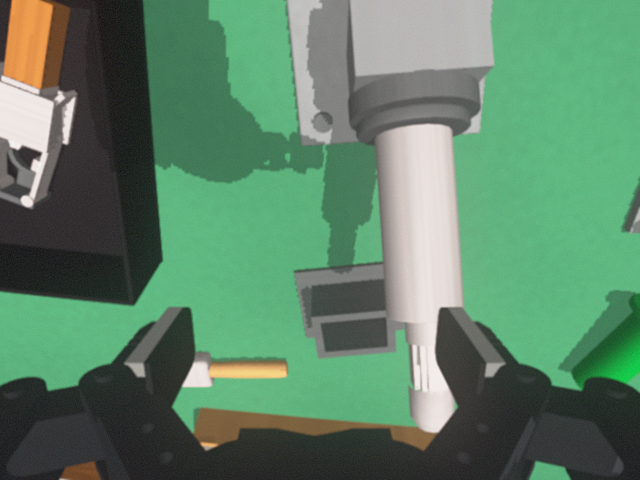

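Next I'll refit the pipe from this view and then move above it.

```bash
python3 - <<'E'
from m2 import *
W=np.load("w9W.npy")
P=W[140:290,370:465].reshape(-1,3);P=P[P[:,2]>90]
d2,p2,e2=cylfit(P,23,u);d2*=np.sign(d2[0]);print(d2,u,e2)
L2=loc(W,pr);L2p=loc(p2[None],pr)[0];print("pt local",L2p, "dir local",[d2@u,d2@yy,d2@zz])
t,Y,H=L2[...,0],L2[...,1],L2[...,2];rp=np.hypot(Y,H+5)
roi=np.zeros(t.shape,bool);roi[60:420,340:500]=1
k=roi&(rp>26)&(rp<32)&(t>-60)&(t<-30)&(H>0);print("flange face",np.median(t[k]),k.sum())
k=roi&(abs(rp-23)<1.5)&(H>0)&(t>40)&(t<90);print("pipe end",np.percentile(t[k],[95,98,99.5]))
E
```

```text
[0.84774565 0.175823   0.50041342] [0.8462049  0.18300482 0.5004463 ] 0.592332629926306
pt local [-1.10851576  0.34073212 -5.10837342] dir local [np.float64(0.9999730232190873), np.float64(-0.007345225174842812), np.float64(-2.23877025504668e-05)]
flange face -41.24536071325233 481
pipe end [66.31280981 67.6057751  68.24410058]
```

send_rows(
  deltas=[
    [[0.003,0.02,0.003],[-0.7,0.6,-1.7]],
    [[0.003,0.02,0.003],[-0.7,0.6,-1.7]],
    [[0.003,0.015,0.003],[-0.6,0.4,-1.5]],
    [[0,0,0],[0,0,0]],
    [[0,0,0],[0,0,0]],
    [[0,0,0],[0,0,0]],
    [[0,0,0],[0,0,0]],
    [[0,0,0],[0,0,0]],
  ],
)

```text
time: 22.75
ee_pos: [475.0, -19.3, 218.2]
orientation: [0.104, -0.104, 0.989, 0.011]
force: [-0.6, -0.2, 0.1]
gripper_width: 1.001
```

```bash
python3 pp.py
```

```text
[475.03318315 -19.32208485 218.24846395] [-0.28878095  0.04361299  0.26460125  2.13055566 -0.07079562  0.76498001
  1.80038305] [-0.58471469 -0.16067834  0.05687153]
[476.72476228 -12.7738611  215.31647057]
n 1 shift m [-0.0023, 0.0061, 0.0035] turn [-0.06, -0.05, -0.22] tot [-2.3  6.1  3.5] [-0.06 -0.05 -0.22]
[499.07827674  -7.93956979 107.72023449]
n 3 shift m [-0.0008, 0.002, 0.0378] turn [-0.02, -0.02, -0.07] tot [ -2.4   6.2 113.5] [-0.06 -0.05 -0.22]
```

send_rows(
  deltas=[
    [[-0.001,0.004,0.01],[0,0,0]],
    [[-0.001,0.002,0.018],[0,0,0]],
    [[0,0,0.018],[0,0,0]],
    [[0,0,0.018],[0,0,0]],
    [[0,0,0.018],[0,0,0]],
    [[0,0,0.012],[0,0,0]],
    [[0,0,0],[0,0,0]],
    [[0,0,0],[0,0,0]],
  ],
)

```text
time: 23.55
ee_pos: [496.5, -8.3, 120.7]
orientation: [0.104, -0.103, 0.989, 0.01]
force: [0.5, -0.2, 0.9]
gripper_width: 1.0
```

```bash
python3 pp.py
```

```text
[496.48995494  -8.34141766 120.68675538] [-0.2649288   0.23318909  0.23610049  2.19797943 -0.17845846  0.51591458
  1.88335005] [ 0.50030286 -0.17082677  0.86630767]
[476.72476228 -12.7738611  215.31647057]
n 3 shift m [0.0, -0.0001, -0.0323] turn [-0.04, 0.01, -0.12] tot [  0.1  -0.4 -96.8] [-0.12  0.02 -0.35]
[499.07827674  -7.93956979 107.72023449]
n 1 shift m [0.0001, -0.0001, 0.0132] turn [-0.12, 0.02, -0.35] tot [ 0.1 -0.1 13.2] [-0.12  0.02 -0.35]
```

send_rows(
  deltas=[
    [[0,0,0.006],[0,0,-0.1]],
    [[0,0,0.006],[0,0,-0.1]],
    [[0,0,0],[0,0,0]],
    [[0,0,0],[0,0,0]],
    [[0,0,0],[0,0,0]],
    [[0,0,0],[0,0,0]],
    [[0,0,0],[0,0,0]],
    [[0,0,0],[0,0,0]],
  ],
)

```text
time: 24.35
ee_pos: [500.3, -7.8, 110.2]
orientation: [0.106, -0.104, 0.989, 0.01]
force: [0.1, 0.4, 0.5]
gripper_width: 1.005
```

```bash
python3 pp.py
```

```text
[500.32208382  -7.76136914 110.23063967] [-0.25521149  0.25637353  0.22629474  2.20174041 -0.1950984   0.48580394
  1.90209325] [0.14904553 0.44217545 0.45229502]
[476.72476228 -12.7738611  215.31647057]
n 3 shift m [0.0005, -0.0, -0.0359] turn [-0.05, 0.08, -0.05] tot [   1.3   -0.2 -107.8] [-0.14  0.25 -0.15]
[499.07827674  -7.93956979 107.72023449]
n 1 shift m [0.0018, 0.0001, 0.0022] turn [-0.14, 0.25, -0.15] tot [1.8 0.1 2.2] [-0.14  0.25 -0.15]
```

Good. Closing on the pipe.

send_rows(
  deltas=[
    [[0.0015,0,0.002],[0,0.2,0]],
    [[0,0,0],[0,0,0]],
    [[0,0,0],[0,0,0]],
    [[0,0,0],[0,0,0]],
    [[0,0,0],[0,0,0]],
    [[0,0,0],[0,0,0]],
    [[0,0,0],[0,0,0]],
    [[0,0,0],[0,0,0]],
  ],
  jaw=0,
  squeeze=100,
)

```text
time: 25.15
ee_pos: [499.2, -7.9, 108.6]
orientation: [0.105, -0.104, 0.989, 0.011]
force: [-1.0, 0.3, 1.6]
gripper_width: 0.516
```

```bash
python3 pp.py; python3 - <<'E'
from pp import *
from plant import sense
A=tool(sense());r=A[:3,:3].T
print("u in tool",r@u,"zz in tool",r@zz,"TCP local",loc(A[:3,3][None],pr))
np.save("Agrasp.npy",A)
E
```

```text
[499.22473545  -7.86880926 108.58231012] [-0.25430967  0.25901092  0.22572891  2.20286125 -0.19652837  0.48545286
  1.90271824] [-0.97894186  0.25804255  1.63098642]
[476.72476228 -12.7738611  215.31647057]
n 3 shift m [0.0001, -0.0001, -0.0364] turn [-0.03, 0.02, -0.07] tot [   0.2   -0.2 -109.2] [-0.1   0.07 -0.22]
[499.07827674  -7.93956979 107.72023449]
n 1 shift m [0.0003, -0.0, 0.0008] turn [-0.1, 0.07, -0.22] tot [ 0.3 -0.   0.8] [-0.1   0.07 -0.22]
u in tool [-0.95127681  0.00305135 -0.30832308] zz in tool [ 0.30831503 -0.00284028 -0.95128007] TCP local [[  4.8496418    0.03820339 -26.20340043]]
```

send_rows(
  deltas=[
    [[0.0007,0,-0.0022],[0,0,0]],
    [[0.0007,0,-0.0022],[0,0,0]],
    [[0,0,0],[0,0,0]],
    [[0,0,0],[0,0,0]],
    [[-0.006,0,-0.002],[0,0,0]],
    [[-0.008,0,-0.0026],[0,0,0]],
    [[-0.004,0,-0.0013],[0,0,0]],
    [[0,0,0],[0,0,0]],
  ],
)

```text
time: 25.95
ee_pos: [512.9, -4.6, 121.9]
orientation: [0.103, -0.104, 0.989, 0.01]
force: [-0.5, 0.3, -4.0]
gripper_width: 0.515
```

```bash
cat > st.py <<'E'
from pp import *
from plant import sense
s=sense();A=tool(s);r=A[:3,:3].T;A0=np.load("Agrasp.npy")
D=A0[:3,:3].T@A[:3,:3]
print("u",(r@u).round(3),"zz",(r@zz).round(3),"local",loc(A[:3,3][None],pr).round(1),"rot",R.from_matrix(D).as_rotvec(degrees=True).round(2))
f=s["force"];print("F",f.round(1),"u,y,z",round(u@f,1),round(yy@f,1),round(zz@f,1),s["gripper_width"].round(3),"q",s["qpos"].round(2),s["moment"].round(2))
E
python3 st.py
```

```text
u [-0.95   0.002 -0.312] zz [ 0.312 -0.002 -0.95 ] local [[ 23.7   0.3 -21.8]] rot [-0.01  0.2  -0.05]Traceback (most recent call last):
  File "st.py", line 6, in <module>
    f=s["force"];print("F",f.round(1),"u,y,z",round(u@f,1),round(yy@f,1),round(zz@f,1),s["gripper_width"].round(3),"q",s["qpos"].round(2),s["moment"].round(2))
                                                                                       ^^^^^^^^^^^^^^^^^^^^^^^^
AttributeError: 'float' object has no attribute 'round'
```

send_rows(
  deltas=[
    [[-0.006,0,-0.002],[0,0,0]],
    [[-0.009,0,-0.003],[0,0,0]],
    [[-0.01,0,-0.0033],[0,0,0]],
    [[-0.01,0,-0.0033],[0,0,0]],
    [[-0.01,0,-0.0033],[0,0,0]],
    [[-0.01,0,-0.0033],[0,0,0]],
    [[-0.005,0,-0.0016],[0,0,0]],
    [[0,0,0],[0,0,0]],
  ],
)

```text
time: 26.75
ee_pos: [571.8, 8.2, 156.4]
orientation: [0.103, -0.104, 0.989, 0.01]
force: [0.2, 0.2, -4.8]
gripper_width: 0.521
```

```bash
sed -i 's/s\["gripper_width"\].round(3)/s["gripper_width"]/' st.py; python3 st.py
```

```text
u [-0.95   0.002 -0.312] zz [ 0.312 -0.002 -0.95 ] local [[ 93.1   0.4 -22. ]] rot [-0.01  0.2  -0.08]
F [ 0.2  0.2 -4.8] u,y,z -2.2 0.2 -4.3 0.5212886330115736 q [-0.29  0.3   0.25  2.   -0.17  0.66  1.85] [-0.09  0.43 -0.04]
```

send_rows(
  deltas=[
    [[-0.008,0,-0.0026],[0,0,0]],
    [[-0.012,0,-0.004],[0,0,0]],
    [[-0.013,0,-0.0043],[0,0,0]],
    [[-0.013,0,-0.0043],[0,0,0]],
    [[-0.013,0,-0.0043],[0,0,0]],
    [[-0.013,0,-0.0043],[0,0,0]],
    [[-0.012,0,-0.004],[0,0,0]],
    [[-0.01,0,-0.0033],[0,0,0]],
  ],
)

```text
time: 27.55
ee_pos: [660.0, 27.3, 208.6]
orientation: [0.101, -0.104, 0.989, 0.01]
force: [-0.4, 0.5, -4.5]
gripper_width: 0.517
```

```bash
python3 st.py
```

```text
u [-0.949  0.002 -0.315] zz [ 0.315 -0.002 -0.949] local [[197.4   0.4 -22. ]] rot [-0.03  0.39 -0.05]
F [-0.4  0.5 -4.5] u,y,z -2.5 0.6 -3.8 0.5165216893156583 q [-0.3   0.38  0.26  1.73 -0.17  0.84  1.81] [-0.11  0.33  0.04]
```

send_rows(
  deltas=[
    [[-0.012,0,-0.004],[0,0,0]],
    [[-0.012,0,-0.006],[0,0,0]],
    [[0,0,-0.02],[0,0,0]],
    [[0,0,-0.025],[0,0,0]],
    [[0,0,-0.025],[0,0,0]],
    [[0,0,-0.025],[0,0,0]],
    [[0,0,-0.01],[0,0,0]],
    [[0,0,0],[0,0,0]],
  ],
)

```text
time: 28.35
ee_pos: [664.6, 29.5, 330.8]
orientation: [0.1, -0.105, 0.989, 0.01]
force: [-0.2, 0.6, -4.5]
gripper_width: 0.517
```

```bash
python3 st.py; python3 - <<'E'
from h import *
for n,roi in {"w1":np.s_[50:170,495:625],"w3":np.s_[150:250,490:630]}.items():
    c=dict(np.load(n+".npz"));W=cloud(c);P=W[roi].reshape(-1,3)
    Q=P[(P[:,2]>5)&(P[:,2]<60)];print(n,len(Q),cv2.minAreaRect(Q[:,:2].astype(np.float32)),np.percentile(Q[:,2],[5,50,99]))
    Q=P[(P[:,2]>7)&(P[:,2]<13)];print("base",len(Q),cv2.minAreaRect(Q[:,:2].astype(np.float32)))
s,c,W=wrist("w10")
c1=np.load("w3.npz")["frame"][140:260,480:640,::-1];cv2.imwrite("pics/crad.png",cv2.resize(c1,None,fx=4,fy=4))
from plant import optics
c=optics.camera("scene");cv2.imwrite("pics/s11.png",cv2.resize(c["frame"][100:340,220:480,::-1],None,fx=2.4,fy=2.4,interpolation=cv2.INTER_CUBIC))
E
```

```text
u [-0.948  0.001 -0.317] zz [ 0.317 -0.002 -0.948] local [[262.8   1.6  81.3]] rot [ 0.    0.52 -0.13]
F [-0.2  0.6 -4.5] u,y,z -2.3 0.6 -3.8 0.5173147858853796 q [-0.32  0.3   0.29  1.55 -0.13  1.1   1.77] [-0.08  0.3  -0.01]
w1 7528 ((491.28265380859375, 280.7845764160156), (80.95547485351562, 102.13907623291016), 8.324553489685059) [ 8.1184742  10.34193351 51.21863559]
base 4389 ((491.22076416015625, 280.777587890625), (79.2960433959961, 102.0209732055664), 8.037097930908203)
w3 6272 ((490.95855712890625, 280.378173828125), (81.79179382324219, 102.15096282958984), 8.124678611755371) [ 8.2387301  10.97330355 50.90556551]
base 3204 ((490.2144775390625, 279.79608154296875), (80.84565734863281, 102.48191833496094), 9.414183616638184)
```

View pics/crad.png

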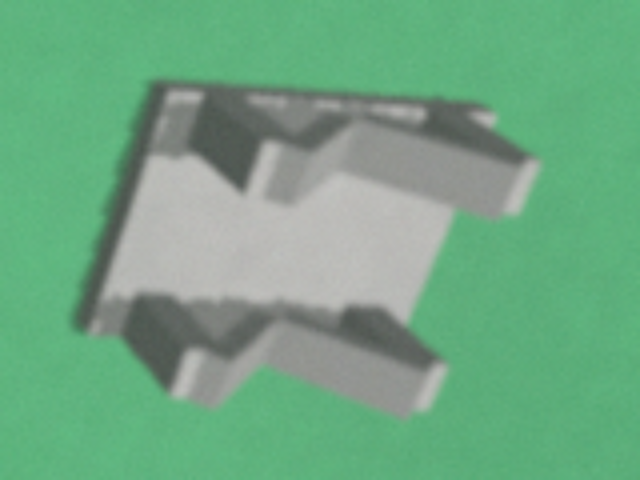

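View pics/s11.png

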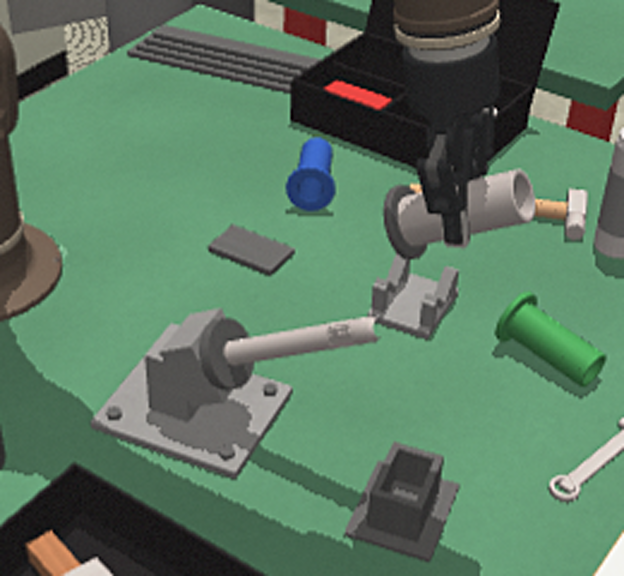

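View pics/w10.png

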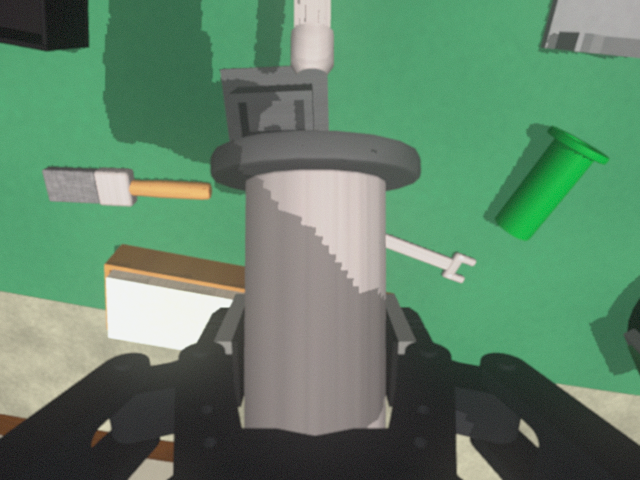

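```bash
python3 - <<'E'
from meas import *
for n,roi in {"w1":np.s_[50:170,495:625],"w3":np.s_[150:250,490:630]}.items():
    c=dict(np.load(n+".npz"));W=cloud(c);P=W[roi].reshape(-1,3)
    a=np.radians(8.2);e=np.array([np.cos(a),np.sin(a),0]);f=np.array([-np.sin(a),np.cos(a),0])
    o=np.array([491.1,280.6,0]);X=(P-o)@e;Y=(P-o)@f;Z=P[:,2]
    for y0 in range(-40,41,8):
        k=(abs(abs(X)-32)<6)&(abs(Y-y0)<3)&(Z>12)
        print(n,y0,k.sum(),np.round(np.median(Z[k]),1) if k.sum()>2 else '')
    k=(Z>45)&(Z<56);print("tops X",np.percentile(X[k],[1,99]),np.percentile(Y[k],[1,99]))
c=dict(np.load("w10.npz"));Pt=cloud(c,c["T_tool_cam"])
P=Pt[185:400,255:380].reshape(-1,3);P=P[~np.isnan(P).any(1)]
import numpy as np
# tool frame: axis ~ -x ; 
def fit(P,r):
    def res(v):
        d=np.array([-1,v[0],v[1]]);d/=np.linalg.norm(d);q=P-np.array([0,v[2],v[3]]);return np.linalg.norm(np.cross(q,d),axis=1)-r
    s=least_squares(res,[0,-.31,0,-20],loss="soft_l1");d=np.array([-1,s.x[0],s.x[1]]);return d/np.linalg.norm(d),np.array([0,s.x[2],s.x[3]]),np.sqrt(np.mean(res(s.x)**2))
d,p,e=fit(P,23);print("pipe axis in tool",d,p,e)
q=(Pt-p)@d;rad=np.linalg.norm(np.cross(Pt-p,d),axis=2)
k=(rad>26)&(rad<32)&(q<0)&(q>-90)&np.isfinite(q);print("flange face q",np.percentile(q[k],[10,50,90]),k.sum())
k=(rad>33)&(rad<36)&(q<0)&(q>-90);print("flange rim q",np.percentile(q[k],[1,50,99]))
np.savez("pipe_tool.npz",d=d,p=p,ff=np.median(q[(rad>26)&(rad<32)&(q<-30)&(q>-90)]))
E
```

```text
w1 -40 426 32.7
w1 -32 204 49.1
w1 -24 66 46.7
w1 -16 57 39.1
w1 -8 53 29.7
w1 0 119 23.4
w1 8 212 29.7
w1 16 217 37.9
w1 24 223 45.9
w1 32 74 50.0
w1 40 75 45.2
tops X [-39.47366278  39.74869522] [-39.58693803  39.56447423]
w3 -40 385 31.6
w3 -32 155 48.9
w3 -24 32 46.0
w3 -16 35 38.1
w3 -8 28 30.0
w3 0 86 23.3
w3 8 158 29.6
w3 16 167 37.7
w3 24 176 45.8
w3 32 55 49.9
w3 40 50 45.3
tops X [-40.1658119  39.2228346] [-39.79971539  39.5056136 ]
pipe axis in tool [-0.95020889 -0.00268148 -0.3116021 ] [  0.          -0.38030227 -22.1230669 ] 0.5433125577085255
flange face q [-53.16933884 -13.35421221  -3.51516122] 3528
flange rim q [-60.21288697 -56.02536824  -3.35744926]
```

```bash
cat > cr.py <<'E'
from meas import *
z=np.load("pipe_tool.npz");d=z["d"];p=z["p"]
ff=-53.0
c0=p+(ff+55)*d     # pipe centre in tool
yp=np.array([0,1.,0]);yp-=yp@d*d;yp/=np.linalg.norm(yp);Rp_=np.stack([d,yp,np.cross(d,yp)],1)
TP=pose(c0,Rp_);PT=np.linalg.inv(TP)
a=np.radians(8.2);e=np.array([np.cos(a),np.sin(a),0]);f=np.array([-np.sin(a),np.cos(a),0])
Rc=np.stack([e,f,[0,0,1]],1);oc=np.array([491.1,280.6,0])
def ct(h): return pose(oc+[0,0,h],Rc)@PT
if __name__=="__main__":
    from plant import sense
    s=sense();A=tool(s);print("ff",float(z["ff"]),A[:3,3],s["qpos"].round(2),s["force"].round(1),s["gripper_width"])
    M=np.linalg.inv(pose(oc,Rc))@A@TP;print("pipe in cradle",M[:3,3].round(1),R.from_matrix(M[:3,:3]).as_rotvec(degrees=True).round(2))
    for h in (150,90,56): print(ct(h)[:3,3].round(0));rows(A,ct(h))
    rows(A,ct(56),1); print("down in tool",A[:3,:3].T@[0,0,-1])
E
python3 cr.py
```

```text
ff -53.06255307704423 [664.04505628  29.5928265  328.74144292] [-0.32  0.3   0.29  1.56 -0.13  1.1   1.77] [ 0.3 -0.1 -4.6] 0.5145763635299118
pipe in cradle [ 132.8 -273.6  351.4] [  0.98 -29.55   3.69]
[482. 280. 129.]
n 9 shift m [0.0143, 0.0309, 0.023] turn [-0.03, 3.28, 0.42] tot [162.2 282.9 170.7] [-0.3  29.55  3.79]
[482. 280.  69.]
n 9 shift m [0.0141, 0.0309, 0.0297] turn [-0.03, 3.28, 0.42] tot [174.1 283.  229.5] [-0.3  29.55  3.79]
[482. 280.  35.]
n 10 shift m [0.0125, 0.0277, 0.0302] turn [-0.03, 2.95, 0.38] tot [180.8 283.  262.9] [-0.3  29.55  3.79]
n 1 shift m [0.1808, 0.283, 0.2629] turn [-0.3, 29.55, 3.79] tot [180.8 283.  262.9] [-0.3  29.55  3.79]
down in tool [0.19767518 0.00123502 0.9802668 ]
```

send_rows(
  deltas=[
    [[0.012,0.024,0.012],[0,2.5,0.3]],
    [[0.014,0.03,0.018],[0,3.2,0.4]],
    [[0.014,0.031,0.019],[0,3.3,0.4]],
    [[0.014,0.031,0.019],[0,3.3,0.4]],
    [[0.014,0.031,0.019],[0,3.3,0.4]],
    [[0.014,0.031,0.019],[0,3.3,0.4]],
    [[0.014,0.031,0.019],[0,3.3,0.4]],
    [[0.01,0.02,0.014],[0,2,0.2]],
  ],
)

```text
time: 29.25
ee_pos: [513.6, 236.4, 174.9]
orientation: [-0.122, -0.073, 0.99, -0.014]
force: [-0.4, 0.8, -4.6]
gripper_width: 0.515
```

```bash
python3 cr.py
```

```text
ff -53.06255307704423 [513.64856532 236.37471681 174.89713869] [-0.61  0.51  0.19  1.62 -0.16  1.26  1.36] [-0.4  0.8 -4.6] 0.5150639732738409
pipe in cradle [ 23.4 -47.1 196.5] [-0.5  -4.07  0.22]
[482. 280. 129.]
n 2 shift m [0.006, 0.0239, 0.0252] turn [-0.27, 2.04, 0.02] tot [12.8 47.9 50.1] [-0.55  4.07  0.05]
[482. 280.  69.]
n 3 shift m [-0.0015, 0.016, 0.0361] turn [-0.18, 1.36, 0.02] tot [ -1.8  48.5 108.3] [-0.55  4.07  0.05]
[482. 280.  35.]
n 4 shift m [-0.0035, 0.0121, 0.0353] turn [-0.14, 1.02, 0.01] tot [-10.1  48.8 141.3] [-0.55  4.07  0.05]
n 1 shift m [-0.0101, 0.0488, 0.1413] turn [-0.55, 4.07, 0.05] tot [-10.1  48.8 141.3] [-0.55  4.07  0.05]
down in tool [-0.24336733  0.00897969  0.96989263]
```

send_rows(
  deltas=[
    [[0.004,0.014,0.01],[-0.1,1.2,0]],
    [[0.004,0.014,0.015],[-0.2,1.2,0]],
    [[0.003,0.012,0.013],[-0.2,1,0]],
    [[0.001,0.004,0.006],[0,0.4,0]],
    [[0,0,0],[0,0,0]],
    [[0,0,0],[0,0,0]],
    [[0,0,0],[0,0,0]],
    [[0,0,0],[0,0,0]],
  ],
)

```text
time: 30.05
ee_pos: [483.6, 276.7, 130.6]
orientation: [-0.156, -0.071, 0.985, -0.012]
force: [0.3, -0.1, -3.8]
gripper_width: 0.518
```

```bash
python3 cr.py; python3 - <<'E'
from h import *
s,c,W=wrist("w11");np.save("w11W.npy",W)
E
```

```text
ff -53.06255307704423 [483.55483824 276.66488174 130.55356092] [-0.65  0.58  0.16  1.63 -0.21  1.24  1.32] [ 0.3 -0.1 -3.8] 0.5176873019280301
pipe in cradle [  0.8  -3.1 151.6] [-0.12 -0.1  -0.06]
[482. 280. 129.]
n 1 shift m [0.0003, 0.0032, 0.0018] turn [-0.09, 0.1, -0.1] tot [0.3 3.2 1.8] [-0.09  0.1  -0.1 ]
[482. 280.  69.]
n 2 shift m [-0.0091, 0.0016, 0.0294] turn [-0.05, 0.05, -0.05] tot [-18.3   3.3  58.8] [-0.09  0.1  -0.1 ]
[482. 280.  35.]
n 3 shift m [-0.0096, 0.0011, 0.0304] turn [-0.03, 0.03, -0.03] tot [-28.8   3.4  91.1] [-0.09  0.1  -0.1 ]
n 1 shift m [-0.0288, 0.0034, 0.0911] turn [-0.09, 0.1, -0.1] tot [-28.8   3.4  91.1] [-0.09  0.1  -0.1 ]
down in tool [-0.30986627  0.00209515  0.95077784]
```

View pics/w11.png

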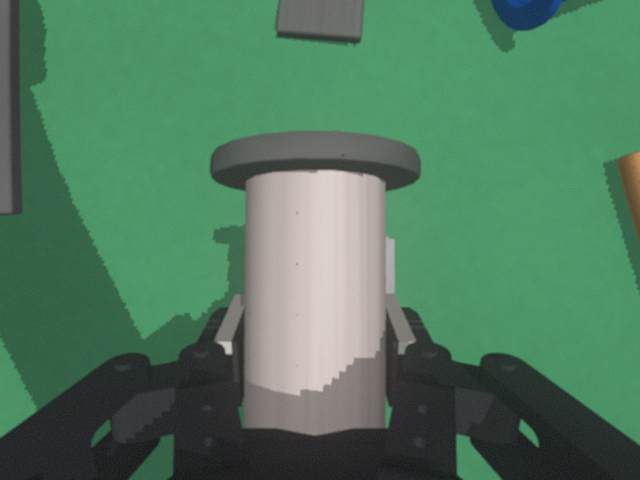

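send_rows(
  deltas=[
    [[-0.003,0.0015,0.01],[0,0,0]],
    [[-0.0045,0.001,0.014],[0,0,0]],
    [[-0.0045,0,0.014],[0,0,0]],
    [[-0.0045,0,0.014],[0,0,0]],
    [[-0.003,0,0.01],[0,0,0]],
    [[0,0,0],[0,0,0]],
    [[0,0,0],[0,0,0]],
    [[0,0,0],[0,0,0]],
  ],
)

```text
time: 30.9
ee_pos: [482.3, 278.2, 58.7]
orientation: [-0.157, -0.071, 0.985, -0.013]
force: [0.8, 0.2, -4.6]
gripper_width: 0.518
```

```bash
python3 cr.py | grep -v "^\["|sed -n '1,2p;5,6p'; python3 - <<'E'
from h import *
from plant import optics
c=optics.camera("scene");cv2.imwrite("pics/s12.png",cv2.resize(c["frame"][150:270,330:460,::-1],None,fx=4.5,fy=4.5,interpolation=cv2.INTER_CUBIC))
E
```

```text
ff -53.06255307704423 [482.29023389 278.20344877  58.70244946] [-0.64  0.67  0.15  1.67 -0.22  1.12  1.34] [ 0.8  0.2 -4.6] 0.518302224939874
pipe in cradle [-0.2 -1.4 79.7] [-0.17 -0.04 -0.11]
n 1 shift m [-0.0075, 0.0015, 0.0225] turn [-0.13, 0.04, -0.16] tot [-7.5  1.5 22.5] [-0.13  0.04 -0.16]
n 1 shift m [-0.0075, 0.0015, 0.0225] turn [-0.13, 0.04, -0.16] tot [-7.5  1.5 22.5] [-0.13  0.04 -0.16]
```

View pics/s12.png

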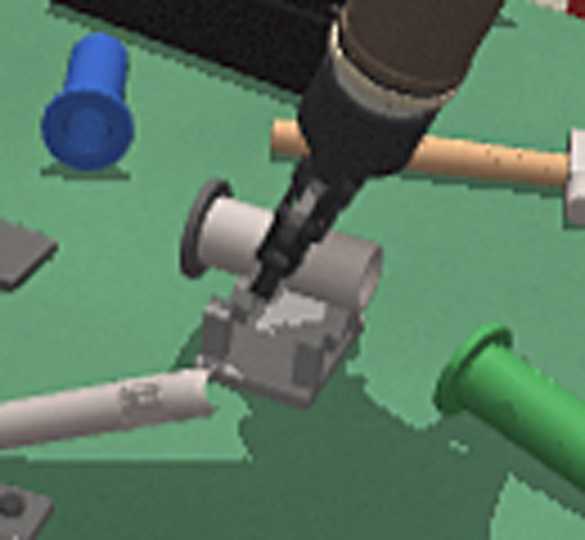

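send_rows(
  deltas=[
    [[-0.0012,0.0008,0.0038],[0,0,0]],
    [[-0.0016,0.0004,0.005],[0,0,0]],
    [[-0.0016,0,0.005],[0,0,0]],
    [[0,0,0],[0,0,0]],
    [[0,0,0],[0,0,0]],
    [[0,0,0],[0,0,0]],
    [[0,0,0],[0,0,0]],
    [[0,0,0],[0,0,0]],
  ],
)

```text
time: 31.75
ee_pos: [483.2, 280.1, 44.8]
orientation: [-0.155, -0.071, 0.985, -0.012]
force: [0.8, -0.2, -4.4]
gripper_width: 0.515
```

```bash
python3 cr.py | sed -n '1,2p;8,9p'
```

```text
ff -53.06255307704423 [483.22587067 280.09782667  44.77419108] [-0.64  0.69  0.14  1.68 -0.23  1.09  1.34] [ 0.8 -0.2 -4.4] 0.5154030581652922
pipe in cradle [ 0.9  0.3 65.8] [-0.09 -0.23 -0.12]
n 1 shift m [-0.002, -0.0002, 0.0096] turn [-0.05, 0.23, -0.14] tot [-2.  -0.2  9.6] [-0.05  0.23 -0.14]
n 1 shift m [-0.002, -0.0002, 0.0096] turn [-0.05, 0.23, -0.14] tot [-2.  -0.2  9.6] [-0.05  0.23 -0.14]
```

send_rows(
  deltas=[
    [[-0.0006,0,0.0028],[0,0.1,0]],
    [[-0.0006,0,0.0028],[0,0.1,0]],
    [[-0.0005,0,0.002],[0,0,0]],
    [[0,0,0],[0,0,0]],
    [[0,0,0],[0,0,0]],
    [[0,0,0],[0,0,0]],
    [[0,0,0],[0,0,0]],
    [[0,0,0],[0,0,0]],
  ],
)

```text
time: 32.55
ee_pos: [482.5, 280.0, 36.4]
orientation: [-0.157, -0.071, 0.985, -0.012]
force: [-0.7, -0.8, -3.3]
gripper_width: 0.511
```

```bash
python3 cr.py | sed -n '1,2p;8,9p'
```

```text
ff -53.06255307704423 [482.53827402 280.01920414  36.40130235] [-0.64  0.7   0.14  1.68 -0.23  1.08  1.34] [-0.7 -0.8 -3.3] 0.5109467530496776
pipe in cradle [ 0.3  0.3 57.4] [-0.08 -0.02 -0.12]
n 1 shift m [-0.0001, -0.0003, 0.0015] turn [-0.04, 0.02, -0.14] tot [-0.1 -0.3  1.5] [-0.04  0.02 -0.14]
n 1 shift m [-0.0001, -0.0003, 0.0015] turn [-0.04, 0.02, -0.14] tot [-0.1 -0.3  1.5] [-0.04  0.02 -0.14]
```

send_rows(
  deltas=[
    [[-0.0004,0,0.0014],[0,0,0]],
    [[-0.0004,0,0.0012],[0,0,0]],
    [[0,0,0],[0,0,0]],
    [[0,0,0],[0,0,0]],
    [[0,0,0],[0,0,0]],
    [[0,0,0],[0,0,0]],
    [[0,0,0],[0,0,0]],
    [[0,0,0],[0,0,0]],
  ],
)

```text
time: 33.35
ee_pos: [482.6, 280.0, 33.6]
orientation: [-0.157, -0.071, 0.985, -0.012]
force: [0.1, -0.4, -4.1]
gripper_width: 0.515
```

```bash
python3 cr.py | sed -n '1,2p;8,9p'
```

```text
ff -53.06255307704423 [482.60989847 280.04473037  33.62151611] [-0.63  0.7   0.14  1.68 -0.23  1.07  1.34] [ 0.1 -0.4 -4.1] 0.5153541170020024
pipe in cradle [ 0.4  0.3 54.7] [-0.08 -0.04 -0.12]
n 1 shift m [0.0008, -0.0003, -0.0012] turn [-0.03, 0.04, -0.14] tot [ 0.8 -0.3 -1.2] [-0.03  0.04 -0.14]
n 1 shift m [0.0008, -0.0003, -0.0012] turn [-0.03, 0.04, -0.14] tot [ 0.8 -0.3 -1.2] [-0.03  0.04 -0.14]
```

send_rows(
  deltas=[
    [[-0.0003,0,0.001],[0,0,0]],
    [[-0.0003,0,0.0008],[0,0,0]],
    [[0,0,0],[0,0,0]],
    [[0,0,0],[0,0,0]],
    [[0,0,0],[0,0,0]],
    [[0,0,0],[0,0,0]],
    [[0,0,0],[0,0,0]],
    [[0,0,0],[0,0,0]],
  ],
)

```text
time: 34.15
ee_pos: [482.8, 280.0, 33.3]
orientation: [-0.157, -0.071, 0.985, -0.012]
force: [0.3, -0.2, -2.5]
gripper_width: 0.514
```

```bash
python3 cr.py | sed -n '1,2p;8,9p'; python3 - <<'E'
from h import *
from plant import optics
c=optics.camera("scene");cv2.imwrite("pics/s13.png",cv2.resize(c["frame"][150:270,330:460,::-1],None,fx=4.5,fy=4.5,interpolation=cv2.INTER_CUBIC))
E
```

```text
ff -53.06255307704423 [482.78792355 280.04091253  33.31426837] [-0.63  0.7   0.14  1.68 -0.23  1.07  1.34] [ 0.3 -0.2 -2.5] 0.51412566048223
pipe in cradle [ 0.6  0.3 54.3] [-0.05 -0.04 -0.11]
n 1 shift m [0.0011, -0.0003, -0.0014] turn [-0.01, 0.04, -0.12] tot [ 1.1 -0.3 -1.4] [-0.01  0.04 -0.12]
n 1 shift m [0.0011, -0.0003, -0.0014] turn [-0.01, 0.04, -0.12] tot [ 1.1 -0.3 -1.4] [-0.01  0.04 -0.12]
```

View pics/s13.png

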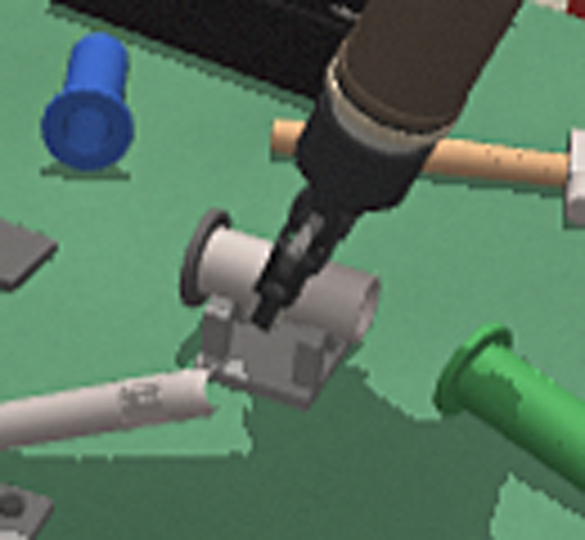

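send_rows(
  deltas=[
    [[-0.0006,0,0.0015],[0,0,0]],
    [[-0.0004,0,0.001],[0,0,0]],
    [[0,0,0],[0,0,0]],
    [[0,0,0],[0,0,0]],
    [[0,0,0],[0,0,0]],
    [[0,0,0],[0,0,0]],
    [[0,0,0],[0,0,0]],
    [[0,0,0],[0,0,0]],
  ],
)

```text
time: 35.0
ee_pos: [482.9, 280.1, 33.2]
orientation: [-0.157, -0.071, 0.985, -0.011]
force: [0.4, -0.4, 0.2]
gripper_width: 0.514
```

```bash
python3 cr.py | sed -n '1,2p;8,9p'
```

```text
ff -53.06255307704423 [482.88414714 280.12731416  33.24553417] [-0.63  0.71  0.14  1.68 -0.23  1.07  1.35] [ 0.4 -0.4  0.2] 0.5141829831765037
pipe in cradle [ 0.7  0.3 54.3] [-0.    0.01 -0.08]
n 1 shift m [0.0012, -0.0003, -0.0014] turn [0.02, -0.01, -0.07] tot [ 1.2 -0.3 -1.4] [ 0.02 -0.01 -0.07]
n 1 shift m [0.0012, -0.0003, -0.0014] turn [0.02, -0.01, -0.07] tot [ 1.2 -0.3 -1.4] [ 0.02 -0.01 -0.07]
```

The pipe is seated and its weight is carried by the cradle. Releasing gently.

send_rows(
  deltas=[
    [[0,0,0],[0,0,0]],
    [[0,0,0],[0,0,0]],
    [[0,0,0],[0,0,0]],
    [[0,0,0],[0,0,0]],
    [[0,0,0],[0,0,0]],
    [[0,0,0],[0,0,0]],
    [[0,0,0],[0,0,0]],
    [[0,0,0],[0,0,0]],
  ],
  jaw=0.9,
)

```text
time: 35.8
ee_pos: [483.4, 280.8, 33.5]
orientation: [-0.157, -0.071, 0.985, -0.011]
force: [0.2, -0.1, -0.2]
gripper_width: 0.905
```

```bash
python3 cr.py | sed -n '1,2p'; python3 - <<'E'
from meas import *
s,c,W=wrist("w12")
from plant import sense
A=tool(sense());print("up tool",A[:3,:3].T@[0,0,1])
E
```

```text
ff -53.06255307704423 [483.44496067 280.84474825  33.45317635] [-0.63  0.71  0.14  1.68 -0.23  1.07  1.35] [ 0.2 -0.1 -0.2] 0.9049403184760663
pipe in cradle [ 1.3  0.9 54.5] [ 0.05 -0.07 -0.09]
up tool [ 3.10628224e-01  8.87849729e-04 -9.50531072e-01]
```

View pics/w12.png

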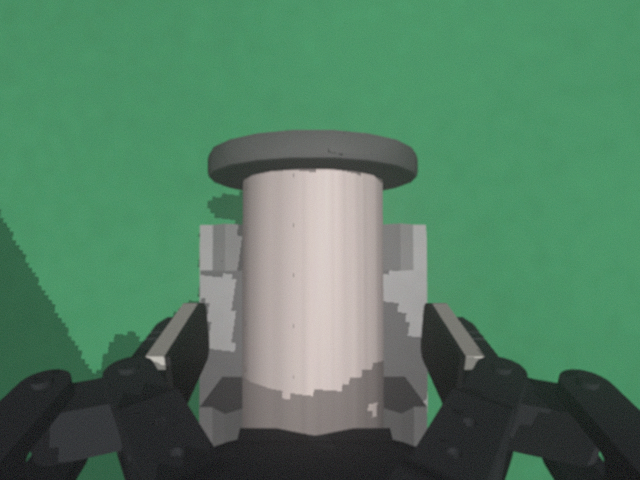

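send_rows(
  deltas=[
    [[0,0,-0.01],[0,0,0]],
    [[0,0,-0.02],[0,0,0]],
    [[0,0,-0.025],[0,0,0]],
    [[0,0,-0.03],[0,0,0]],
    [[0,0,-0.035],[0,0,0]],
    [[0,0,-0.035],[0,0,0]],
    [[0,0,-0.02],[0,0,0]],
    [[0,0,0],[0,0,0]],
  ],
)

```text
time: 36.65
ee_pos: [539.9, 288.2, 210.7]
orientation: [-0.157, -0.071, 0.985, -0.011]
force: [-1.0, 0.5, 0.6]
gripper_width: 0.9
```

```bash
python3 - <<'E'
from cr import *
s,c,W=wrist("w13");print(s["ee_pos"],s["force"])
L=(W-oc)@Rc
X,Y,Z=L[...,0],L[...,1],L[...,2]
k=(abs(Y)<24)&(abs(X)<60)&(Z>60)&(Z<85);P=L[k]
def res(v):
    d=np.array([1,v[0],v[1]]);d/=np.linalg.norm(d);q=P-np.array([0,v[2],v[3]]);return np.linalg.norm(np.cross(q,d),axis=1)-23
r=least_squares(res,[0,0,0,55],loss="soft_l1");print("pipe axis in cradle slope y,z (deg)",np.degrees(r.x[:2]).round(2),"offset y,z",r.x[2:].round(2))
rad=np.hypot(Y-r.x[2],Z-r.x[3])
k=(abs(rad-23)<1.5)&(Z>60);print("pipe X range",np.percentile(X[k],[0.5,2,98,99.5]))
k=(rad>25)&(rad<33)&(Z>50)&(X<-30);print("flange face X",np.percentile(X[k],[10,50,90]) if k.any() else None)
k=(Z>48)&(Z<54)&(abs(Y)>30)&(abs(Y)<42)&(abs(X)<45);print("V tops X",np.percentile(X[k],[1,99]),"Y",np.percentile(Y[k],[1,99]))
from plant import optics
c=optics.camera("scene");cv2.imwrite("pics/s14.png",cv2.resize(c["frame"][150:440,160:460,::-1],None,fx=2.05,fy=2.05,interpolation=cv2.INTER_CUBIC))
E
```

```text
[539.93523156 288.17114623 210.65658633] [-0.97569552  0.54682525  0.61536704]
pipe axis in cradle slope y,z (deg) [ 0.13 -0.18] offset y,z [ 0.24 54.55]
pipe X range [-53.93490411 -52.2773542   53.86977292  55.68509524]
flange face X [-54.57080079 -53.71204019 -35.47203929]
V tops X [-39.86293931  39.20377951] Y [-33.16368079  34.06861162]
```

View pics/w13.png

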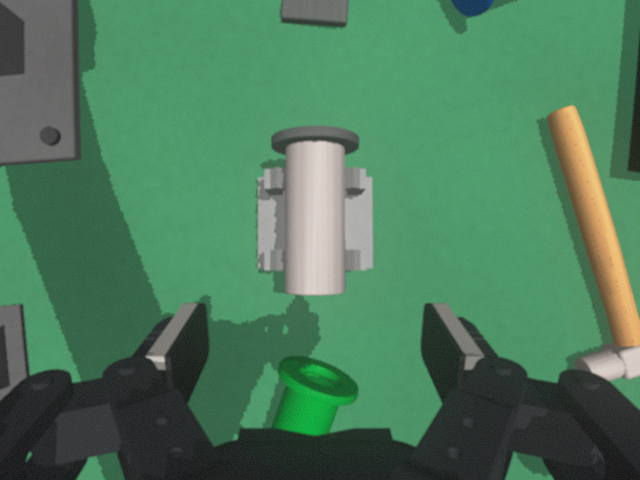

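View pics/s14.png

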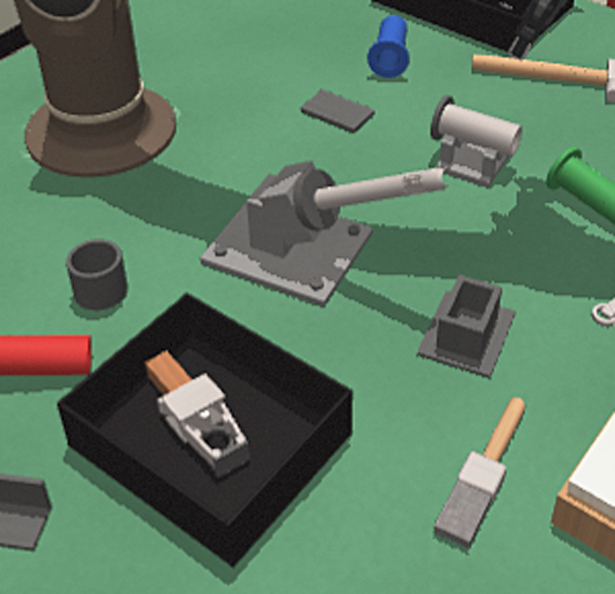

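The pipe lies in both Vs, with its plain part at x −54 to +55 mm in the cradle frame and its axis 54.6 mm up and level. The clip and wedge are together in the bin, and the robot is clear of everything. Handing in.

```bash
python3 -c "
from plant import workorder,sense
print(sense()['time']);print(workorder.finish_job())"
```

```text
36.75
the job is handed in; nothing more can be done
None
```

The job is done and was handed in at 36.8 s of the 69 s allowed. No verdict was reported.

- **Clip and wedge:** I took the wedge from its socket and pushed it between the clip's ears until they spread to about ±31 mm, a jaw angle of about 0.12. I then drew the clip off the open end of the rod on the wedge. Both lie together in the black bin, where I released them with the foot on the floor and let them tip over.
- **Pipe:** I slid it off the rod and lowered it into the V cradle until the cradle took its weight, then opened the gripper.
- **Last checks:** In the wrist depth image the plain part spans x −54 to +55 mm in the cradle frame. The axis is 54.6 mm up, 0.2 mm off centre and within 0.2° of level. The scene view shows the clip and wedge still together in the bin, and nothing else I could see on the bench has moved. The gripper is clear above the cradle.
- **Disagreements and close calls:**
  - Contact with the cradle came about 1 mm lower than the calibration predicted.
  - During insertion the wedge sat up to about 5 mm off along the rod until I corrected it.
  - Over the bin, joint 7 came close to its limit (2.852 of 2.86) and joint 6 to its own (0.149, limit 0.13). I turned the tool to back both off.

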